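# Put a cleaned gas hob back together and try its igniter

### The arm

A 6-joint arm with a two-finger parallel gripper is mounted at the origin on the work surface. World frame = base frame: x ahead of the robot, y to its left, z up, the work surface at z = 0. Lengths are in mm, angles in rad, forces in N, time in s.
With the tool pointing down it reaches from about 300 to 750 mm from the base axis. Payload 8.5 kg.
Tool frame: the origin (TCP) lies at the very end of the fingers, on their centre line; the grasp point (between the pads) lies 19 mm behind it; z points along the fingers, y is the direction in which the jaws open and shut (so a half turn about z gives the same grasp; the last joint's range is limited). The gripper opens to 88 mm and grips with 3 to 60 N. Pads are 18 mm wide; open, the fingers measure 123 mm over their backs; the gripper's body (75 mm by 187 mm) begins 45 mm behind the grasp point.
Start: joints at [0.923, 0.381, 1.297, -0, 1.464, -0.215], TCP at [230.667, 499.273, 238.748] pointing down, gripper open.
Joint ranges: [-3.11, 3.11], [-0.89, 2.33], [0.22, 2.48], [-1.42, 4.56], [0.17, 2.85], [-2.88, 2.88]. Speed limits (rad/s): [2.39, 2.39, 3.14, 3.14, 3.14, 3.14].

### API

Orientations are given as a unit quaternion [w, x, y, z].
In Python, from rig import sensors, cams, workorder gives the robot as it stands. The module is installed in compiled form; this text tells all that it offers.
- The arm moves only by the shell command python3 -m pendant 'ROWS' [FORCE]. ROWS is JSON, a list of rows, each a list of 7 numbers: the shift along the tool's x, y, z as a fraction of full scale, then the turn, a rotation vector about the tool's x, y, z as a fraction of full scale, then the closure in counts, from 0 (fully open) to 255 (shut). A call has 1 to 10 rows; each row is the pose to reach, as a shift and turn from the pose commanded when the call began, along the tool's axes at that moment, turning the shorter way round; what a row does not reach only later rows make up. Full scale, the value 1, is 0.08 m for a shift and pi rad for a turn. A row lasts 1/8 s, in which the tool goes at most 62.5 mm and 10.7 degrees, less where a joint would pass 70% of its speed; a pose out of reach is approached as far as the arm can. A call with a number of a shift or a turn outside -1 to 1 is refused whole. A call with a gripper value outside its range is refused whole. The fingers move at their own pace and stop on an object; FORCE is the grip in N (left out, the last holds). Time passes only in rows, so rows that repeat a pose let the fingers close. It gives the time, the measured TCP pose, the force and the opening at its end, in the units of the state.
- sensors.get_obs(): the state, without advancing time (a new reading comes with each control period).
- cams.capture(name): name is "scene" or "side" or "wrist"; returns a dict with "img" (420x560x3 uint8, red, green, blue), "range_z" (420x560 float32, mm along the optical axis (not along the pixel's ray), 0 where there is no reading), "fx", "fy", "cx", "cy" (pixels), "dist" ([k1, k2, p1, p2, k3] as OpenCV has them; the pictures are not rectified), "pose" (4x4, takes a point from camera to world coordinates). Camera axes: x right, y down, z forward; pixel columns grow to the right and rows downward; lengths in mm; the calibration is good to about 2 mm. A picture is of the moment at which its call begins.
- workorder.hand_in(): hands the job in, once; it reports no verdict.
The state is a dict: "t": time; "q": joint angles; "joint_vel": joint speeds; "joint_efforts": joint torques, N m; "position": TCP position; "tool_rot": TCP orientation; "force": force on the tool from outside, world axes, zero at the start; "moment": the same for the moment, N m; "gripper_width": opening from 0.0 (shut) to 1.0 (fully open).
Only numpy, scipy, OpenCV 4.12 (cv2) and the standard library are available. Lean on these libraries where they do the work, as an engineer would, in place of code of your own. Each camera call takes 0.05 s, during which the arm holds its last target.

### The job

The hob has just been cleaned and its loose parts lie on the chopping board: get it ready for use again. Stand the spice jars that were left on the hob upright in the wooden tray, seat the burner crown on the bare front burner and the cap on top of it, and push both knobs fully home on their spindles with their pointers at the off marks. Only then press the igniter button fully down and let it go; leave the bowl and the mug where they are.

Things in the scene. Friction and masses are not known exactly. Their poses are not given: they have to be found in the camera images.
- hob: built-in gas hob, fixed: black glass plate 510 (x) by 290 (y), top 8 mm above the worktop. Origin: centre of its underside on the worktop; its front edge with the controls is at -x (toward the robot), +x leads to its rear. Front burner (bare) 65 mm before the origin; rear burner 135 mm behind it, complete, 32 mm high over the glass, 88 across
- burner (a point): front burner base: aluminium disc 50 mm across and 6 mm high on the glass, with a brass boss in its middle, 25 mm across, 8 mm high, bevelled at the top. The point is the centre of the disc's top face (14 mm above the worktop), where the crown's origin comes when seated
- spindle_left (a point): left (+y) valve spindle of the hob: fixed brass square 10 mm wide, 12 tall, its top 2 mm stepped in to 8 wide, sides parallel to the hob's x and y. Point: centre of its foot on the glass, where a knob's origin comes when fully home (skirt on the glass). Axes as the hob's: +x points to the off mark, a white dot on the glass 34 mm away
- spindle_right (a point): right (-y) valve spindle of the hob: fixed brass square 10 mm wide, 12 tall, its top 2 mm stepped in to 8 wide, sides parallel to the hob's x and y. Point: centre of its foot on the glass, where a knob's origin comes when fully home (skirt on the glass). Axes as the hob's: +x points to the off mark, a white dot on the glass 34 mm away
- igniter (a joint): travel of the spark igniter button, m: 0 up, 0.006 fully down; springs back, about 5 N when fully down
- igniter_top (a point): centre of the top of the round igniter button, 24 mm across, between the two spindles; it is pressed straight down; the point lies 22 mm above the glass and 10 mm above the button's round steel housing (40 mm across, 12 mm high); fully down it still stands 4 mm proud of the housing
- knob_a: metal hob knob, 32 mm tall: round skirt 42 across, 14 high, on it a straight grip bar along x, 40 long, 14 wide, 18 high; the bar's +x end is the pointer (black line on that half of the top and down the end). Square bore underneath, 11.6 wide, 12.5 deep, sides parallel to x and y. Origin: centre of the underside, z up; starts bore down on the board. 60 g. Both knobs alike, fit either spindle
- knob_b: metal hob knob, 32 mm tall: round skirt 42 across, 14 high, on it a straight grip bar along x, 40 long, 14 wide, 18 high; the bar's +x end is the pointer (black line on that half of the top and down the end). Square bore underneath, 11.6 wide, 12.5 deep, sides parallel to x and y. Origin: centre of the underside, z up; starts bore down on the board. 60 g. Both knobs alike, fit either spindle
- knob_a_pointer (a point): pointer end of knob_a, top edge of its bar: 20 mm along its +x from its axis, 32 mm above its underside
- knob_b_pointer (a point): the same point of knob_b
- crown: burner crown (flame spreader): aluminium ring with slots round its rim, 54 mm outside and 31 mm inside diameter, 16 mm high; fits over the burner's boss. Origin: centre of the underside. 90 g
- cap: burner cap: black enamelled disc 60 mm across and 10 mm thick (straight rim 6 mm high, then bevelled), with a spigot 26 mm across and 5 mm long underneath, on which it rests; the spigot drops into the crown's hole. Origin: centre of the spigot's underside, so seated it stands 11 mm above the crown's origin. 120 g
- board: wooden chopping board 270 (x) by 250 (y), 12 mm thick, fixed; origin: centre of its underside
- tray: open wooden tray, fixed, 260 (x) by 110 (y) outside, walls 6 mm thick and 24 mm high, floor 6 mm thick; origin: centre of its underside; lies on the other side of the hob from the board
- jar1: spice jar, amber glass with steel lid, 44 mm diameter, 95 mm tall, upright; origin: centre of the underside; about 160 g; stands somewhere on the hob glass at the start. Two to four of the four jars are there; absent ones are None
- jar2: spice jar, amber glass with steel lid, 44 mm diameter, 95 mm tall, upright; origin: centre of the underside; about 160 g; stands somewhere on the hob glass at the start. Two to four of the four jars are there; absent ones are None
- jar3: spice jar, amber glass with steel lid, 44 mm diameter, 95 mm tall, upright; origin: centre of the underside; about 160 g; stands somewhere on the hob glass at the start. Two to four of the four jars are there; absent ones are None
- jar4: spice jar, amber glass with steel lid, 44 mm diameter, 95 mm tall, upright; origin: centre of the underside; about 160 g; stands somewhere on the hob glass at the start. Two to four of the four jars are there; absent ones are None
- bowl: wooden bowl, bystander, 150 mm across, 60 high; origin: centre of the underside
- mug: white mug, bystander, 80 mm across, 90 high; origin: centre of the underside
Things that resemble listed ones, but are neither listed nor needed, are in the scene too. Leave any turquoise look-alike of the cap alone.

How it is judged:
By the outcome, as a careful person would: the job done as asked, in the order asked, and still so for the second after the job is handed in, with the robot touching nothing.
Of jar1, jar2, jar3, jar4 only 2 to 4 are there at a start; the rules pass over those that are not, and their reading is None.
At some moment in a run one of knob_a, knob_b, crown, cap may be knocked a few centimetres aside while the robot is not near it.
It also fails if it takes over 210 s, if anything falls off the work surface, if the arm or the gripper's body presses on something with over 40 N, if the wrist force passes 120 N, or if a joint passes its speed limit or range.

## Working session

There is one attempt and no reset: what is moved stays moved. The work goes in short steps, Python scripts to look and compute and a shell command to move; the robot and the scene stay as the last step left them, time stands still between calls to the robot, and variables do not carry over. Pictures are saved under pics/ and viewed, and the job is handed in when it is done.

```bash
ls; mkdir -p pics
python3 - <<'E'
from rig import sensors, cams
import cv2
print(sensors.get_obs())
for n in ("scene","side","wrist"):
    c=cams.capture(n); cv2.imwrite(f"pics/{n}0.png",c["img"][:,:,::-1])
    print(n,c["fx"],c["fy"],c["cx"],c["cy"],c["dist"],c["pose"].round(3).tolist() if hasattr(c["pose"],"round") else c["pose"])
E
```

```text
pics
{'t': 0.0, 'q': array([ 9.22692644e-01,  3.81183055e-01,  1.29823800e+00, -9.02637188e-06,
        1.46361169e+00, -2.15329914e-01]), 'joint_vel': array([-0.00049089, -0.00101815, -0.00212643,  0.00081726, -0.00022239,
       -0.00050481]), 'joint_efforts': array([-1.33632446e-05, -4.37931061e+01, -2.24555951e+01,  7.12889316e-02,
        3.52905155e-02, -6.84317524e-05]), 'position': array([230.51154302, 499.05682118, 238.15240271]), 'tool_rot': array([-2.97213778e-04,  2.14701646e-01,  9.76679418e-01, -6.55857646e-04]), 'force': array([-0.8231882 , -0.53413656,  0.70637107]), 'moment': array([ 0.02364831, -0.03961055,  0.00980082]), 'gripper_width': 1.0031719672542188}
scene 492.1025308335864 492.1025308335864 280.3114535036116 219.22012920594972 [0.05389582 0.         0.         0.         0.        ] [[-0.296, 0.76, -0.579, 1513.951], [0.955, 0.238, -0.175, 214.021], [0.005, -0.605, -0.796, 1356.324], [0.0, 0.0, 0.0, 1.0]]
side 450.82412094069616 450.82412094069616 268.3185293557177 203.7874574858542 [-0.11956473  0.          0.          0.          0.        ] [[0.998, -0.05, 0.026, 546.347], [-0.054, -0.734, 0.677, -893.384], [-0.015, -0.678, -0.735, 952.709], [0.0, 0.0, 0.0, 1.0]]
wrist 341.4574255196562 341.4574255196562 278.88797091124167 209.95394762475524 [-0.06997366  0.          0.          0.          0.        ] [[0.419, 0.864, 0.278, 157.783], [0.908, -0.399, -0.13, 531.216], [-0.002, 0.307, -0.952, 384.254], [0.0, 0.0, 0.0, 1.0]]
```

View pics/scene0.png

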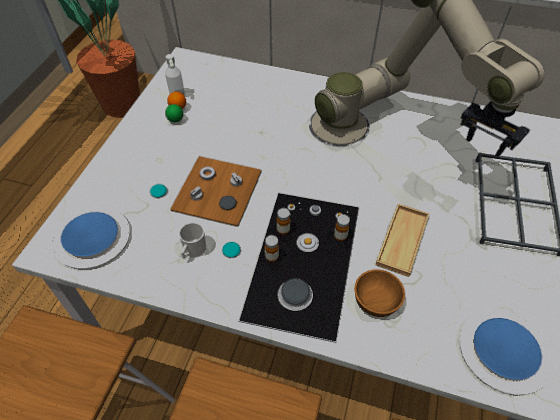

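View pics/side0.png

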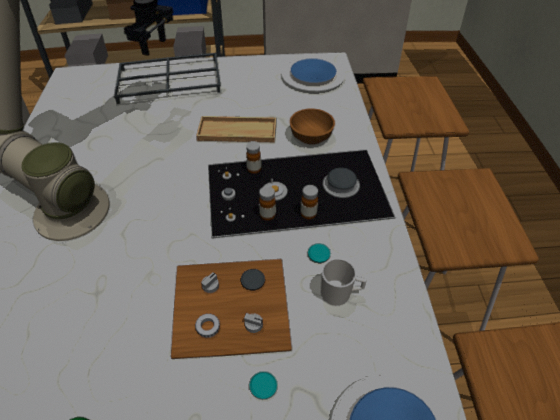

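View pics/wrist0.png

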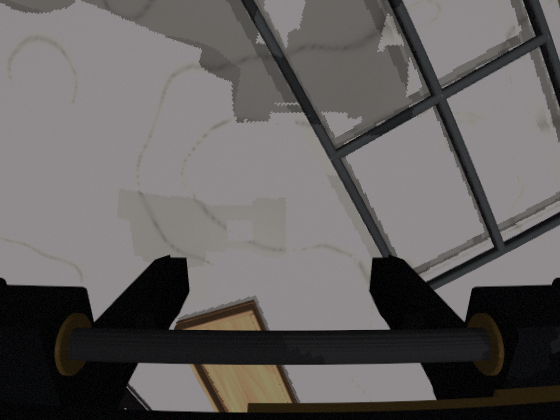

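The scene shows three jars on the hob at about (283,221), (342,228) and (272,248), and on the board the crown (207,172), cap (228,203) and knobs (236,180) and (196,194). The tray is at (403,238). Next I'll measure coarsely from range and rays.

```bash
cat > h.py <<'E'
from rig import sensors, cams
import cv2, numpy as np
from scipy.spatial.transform import Rotation as R
def cap(n):
    c=cams.capture(n); c["K"]=np.array([[c["fx"],0,c["cx"]],[0,c["fy"],c["cy"]],[0,0,1]]); c["P"]=np.array(c["pose"],float); c["D"]=np.array(c["dist"],float); return c
def ray(c,uv):
    uv=np.asarray(uv,float).reshape(-1,1,2); n=cv2.undistortPoints(uv,c["K"],c["D"]).reshape(-1,2)
    d=np.c_[n,np.ones(len(n))]@c["P"][:3,:3].T; return c["P"][:3,3],d
def onz(c,uv,z):
    o,d=ray(c,uv); return o+d*((z-o[2])/d[:,2])[:,None]
def cloud(c):
    h,w=c["range_z"].shape; u,v=np.meshgrid(np.arange(w),np.arange(h))
    o,d=ray(c,np.c_[u.ravel(),v.ravel()]); return (o+d*c["range_z"].reshape(-1,1)).reshape(h,w,3)
def proj(c,p):
    p=np.asarray(p,float).reshape(-1,3); Ri=c["P"][:3,:3].T; 
    r=cv2.Rodrigues(Ri)[0]; return cv2.projectPoints(p,r,-Ri@c["P"][:3,3],c["K"],c["D"])[0].reshape(-1,2)
def show(c,name,crop=None,s=1):
    im=c["img"][:,:,::-1]
    if crop: u0,v0,u1,v1=crop; im=im[v0:v1,u0:u1]
    cv2.imwrite("pics/"+name,cv2.resize(im,None,fx=s,fy=s,interpolation=cv2.INTER_CUBIC))
def tri(c1,u1,c2,u2):
    o1,d1=ray(c1,u1);o2,d2=ray(c2,u2);d1=d1[0]/np.linalg.norm(d1);d2=d2[0]/np.linalg.norm(d2)
    A=np.c_[d1,-d2];s=np.linalg.lstsq(A,o2-o1,rcond=None)[0];a=o1+s[0]*d1;b=o2+s[1]*d2
    return (a+b)/2,np.linalg.norm(a-b)
E
python3 - <<'E'
from h import *
import pickle
S=cap("scene");T=cap("side");pickle.dump((S,T),open("st.pkl","wb"))
show(S,"s1.png",(160,140,440,340),2.8);show(T,"t1.png",(150,90,430,360),2.2)
for n,c in (("scene",S),("side",T)):
    X=cloud(c); 
    hsv=cv2.cvtColor(c["img"],cv2.COLOR_RGB2HSV); 
    dark=(c["img"].max(2)<45)&(abs(X[:,:,2]-8)<6)&(X[:,:,0]>250)&(X[:,:,0]<1000)&(abs(X[:,:,1])<350)
    k,l,st,ce=cv2.connectedComponentsWithStats(dark.astype(np.uint8)); i=1+st[1:,4].argmax()
    v,u=np.nonzero(l==i); print(n,st[i],cv2.minAreaRect(onz(c,np.c_[u,v],8)[:,:2].astype(np.float32)))
    # height map blobs
    for lo,hi,nm in ((85,112,"tops95"),(18,70,"mid")):
        m=(X[:,:,2]>lo)&(X[:,:,2]<hi)&(X[:,:,0]>250)&(X[:,:,0]<1000)&(abs(X[:,:,1])<450)&(c["range_z"]>0)
        k,l,st,ce=cv2.connectedComponentsWithStats(m.astype(np.uint8))
        for i in range(1,k):
            if st[i,4]>15: print(n,nm,ce[i].round(),st[i,4],X[l==i].mean(0).round(1),X[l==i].min(0).round(),X[l==i].max(0).round())
E
```

```text
scene [ 240  194  118  147 8989] ((665.1063232421875, 36.91840362548828), (507.5285949707031, 288.5388488769531), 4.3286261558532715)
scene tops95 [283. 214.] 123 [578.9 -58.2 100.6] [557. -78.  85.] [597. -40. 107.]
scene tops95 [343. 221.] 129 [546.6 130.6 100.6] [524. 111.  85.] [564. 150. 111.]
scene tops95 [191. 232.] 104 [ 726.8 -318.1   89.3] [ 686. -356.   85.] [ 769. -277.   98.]
scene tops95 [272. 242.] 136 [692.5 -61.9 100.9] [668. -83.  85.] [710. -44. 110.]
scene mid [207. 173.] 120 [ 422.8 -396.5   25.5] [ 394. -424.   18.] [ 451. -369.   35.]
scene mid [236. 179.] 105 [ 427.  -283.6   31.5] [ 398. -305.   18.] [ 446. -260.   48.]
scene mid [196. 193.] 108 [ 530.5 -391.    33.2] [ 502. -412.   18.] [ 550. -372.   49.]
scene mid [227. 202.] 182 [ 530.2 -275.9   25.2] [ 498. -306.   18.] [ 559. -247.   33.]
scene mid [403. 239.] 368 [499.2 330.7  23.5] [359. 262.  18.] [625. 400.  31.]
scene mid [315. 210.] 70 [469.3  22.7  24.3] [446.   5.  18.] [487.  42.  37.]
scene mid [283. 228.] 121 [590.8 -55.4  44.7] [575. -78.  18.] [599. -37.  70.]
scene mid [191. 233.] 197 [ 70
[... 1628 characters left out ...]
83.  35.  34.]
side mid [267. 210.] 210 [574.8 -79.2  45.1] [553. -87.  18.] [596. -60.  70.]
side mid [309. 209.] 209 [686.3 -82.6  45.2] [667. -91.  18.] [711. -63.  70.]
side mid [339. 273.] 357 [ 734.7 -294.2   46.1] [ 696. -326.   18.] [ 762. -283.   70.]
side mid [252. 279.] 406 [ 527.1 -283.9   24.9] [ 499. -312.   18.] [ 556. -253.   30.]
side mid [210. 282.] 236 [ 424.1 -293.1   32.5] [ 402. -310.   18.] [ 443. -270.   46.]
side mid [340. 291.] 421 [ 731.2 -345.9   45.6] [ 689. -361.   18.] [ 792. -316.   70.]
side mid [207. 325.] 333 [ 420.2 -402.3   25.7] [ 394. -429.   18.] [ 447. -371.   32.]
side mid [253. 321.] 280 [ 524.8 -403.8   33.7] [ 505. -420.   18.] [ 546. -378.   49.]
```

View pics/s1.png

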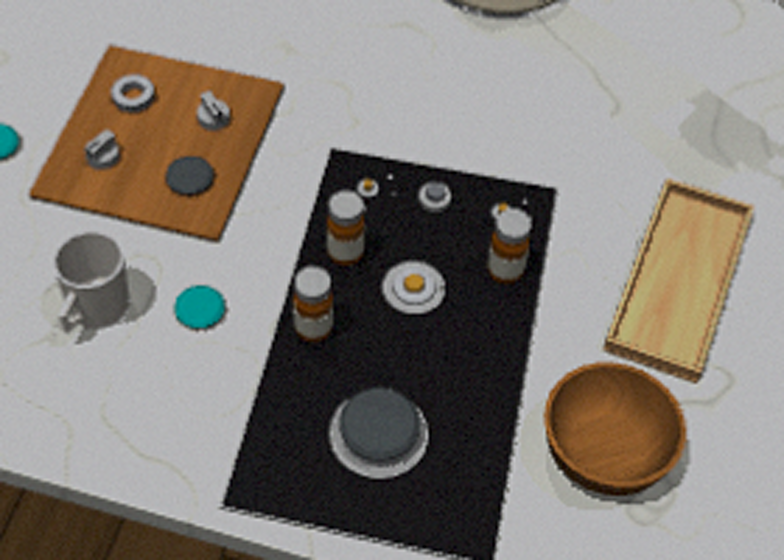

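View pics/t1.png

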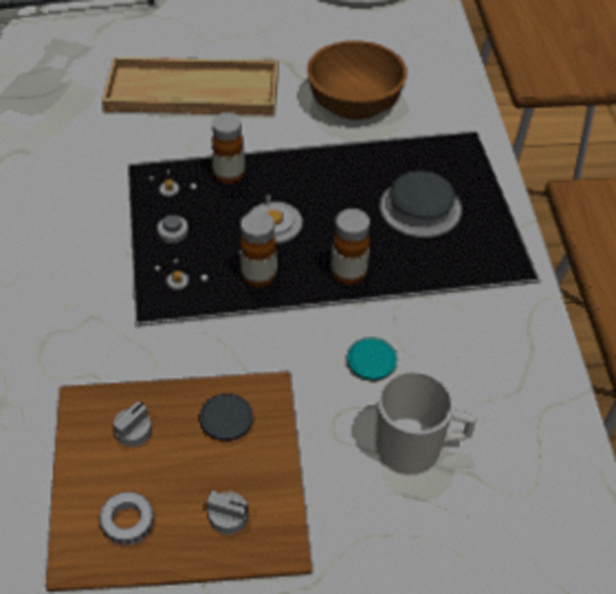

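Hob is at about (664, 34) with yaw about 4.3°. I'll turn the tool so its x runs along hob +x. The wrist camera then looks back at the work.

```bash
cat > go.py <<'E'
# usage: go.py x y z yawdeg(x_t direction in world) -> remaining shift/turn in fractions from measured pose
import sys; from h import *
o=sensors.get_obs(); x,y,z,yaw=map(float,sys.argv[1:5])
q=o["tool_rot"]; M=R.from_quat([q[1],q[2],q[3],q[0]])
a=np.radians(yaw); T=R.from_matrix(np.c_[[np.cos(a),np.sin(a),0],[np.sin(a),-np.cos(a),0],[0,0,-1]])
d=M.inv().apply(np.array([x,y,z])-o["position"])/80; rv=(M.inv()*T).as_rotvec()/np.pi
print("t",round(o["t"],2),"pos",o["position"].round(1),"F",o["force"].round(1),"w",round(o["gripper_width"],3),"q6",round(o["q"][5],2)); print("shift",d.round(3),"turn",rv.round(4))
E
python3 -m pendant '[[-0.99,-0.36,0.2,0,0,0.84,0],[-0.99,-0.36,0.2,0,0,0.84,0],[-0.99,-0.36,0.2,0,0,0.84,0],[-0.99,-0.36,0.2,0,0,0.84,0],[-0.99,-0.36,0.2,0,0,0.84,0],[-0.99,-0.36,0.2,0,0,0.84,0],[-0.99,-0.36,0.2,0,0,0.84,0],[-0.99,-0.36,0.2,0,0,0.84,0],[-0.99,-0.36,0.2,0,0,0.84,0],[-0.99,-0.36,0.2,0,0,0.84,0]]'; python3 go.py 480 30 200 4.3
```

```text
t: 1.5
position: [290.4, 439.9, 222.7]
tool_rot: [0.0, 0.916, 0.402, -0.0]
force: [-0.1, 0.4, 0.0]
gripper_width: 1.0
t 1.5 pos [290.4 439.9 222.7] F [-0.1  0.4  0. ] w 1.0 q6 1.51
shift [-2.169  5.211  0.284] turn [0.000e+00 1.000e-04 2.395e-01]
```

```bash
python3 -m pendant '[[-0.4,1,0.05,0,0,0.24,0],[-0.4,1,0.05,0,0,0.24,0],[-0.4,1,0.05,0,0,0.24,0],[-0.4,1,0.05,0,0,0.24,0],[-0.4,1,0.05,0,0,0.24,0]]'; python3 go.py 480 30 200 4.3
```

```text
t: 2.12
position: [328.2, 362.4, 218.7]
tool_rot: [0.0, 0.999, 0.041, -0.0]
force: [-0.5, -0.1, 0.0]
gripper_width: 1.003
t 2.12 pos [328.2 362.4 218.7] F [-0.5 -0.1  0. ] w 1.003 q6 2.08
shift [1.554 4.295 0.234] turn [0.     0.     0.0019]
```

```bash
python3 -m pendant '[[1,0.7,0.1,0,0,0.002,0],[1,0.7,0.1,0,0,0.002,0],[1,0.7,0.1,0,0,0.002,0],[1,0.7,0.1,0,0,0.002,0]]'
python3 - <<'E'
from h import *
c=cap("wrist"); show(c,"w1.png"); print(c["P"].round(2).tolist())
E
python3 -m pendant '[[0.6,1,0,0,0,0,0],[0.6,1,0,0,0,0,0]]'; python3 -m pendant '[[0,1,0,0,0,0,0],[0,1,0,0,0,0,0]]';python3 -m pendant '[[0,1,0,0,0,0,0],[0,1,0,0,0,0,0],[0,1,0,0,0,0,0],[0,1,0,0,0,0,0]]';  python3 - <<'E'
from h import *
c=cap("wrist"); show(c,"w2.png"); import pickle; pickle.dump(c,open("w2.pkl","wb"))
E
python3 go.py 480 30 200 4.3
```

```text
t: 2.62
position: [411.8, 313.3, 210.7]
tool_rot: [-0.0, 0.999, 0.038, -0.0]
force: [-0.3, -0.1, -0.9]
gripper_width: 1.002
[[0.08, -0.95, -0.31, 491.0], [-1.0, -0.07, -0.02, 317.85], [0.0, 0.31, -0.95, 356.68], [0.0, 0.0, 0.0, 1.0]]
t: 2.92
position: [466.4, 236.1, 211.0]
tool_rot: [0.0, 0.999, 0.038, 0.0]
force: [0.1, 0.1, -0.6]
gripper_width: 1.003
t: 3.18
position: [471.7, 155.5, 211.0]
tool_rot: [0.0, 0.999, 0.037, 0.0]
force: [-0.3, 0.8, -0.5]
gripper_width: 0.999
t: 3.68
position: [477.7, 78.7, 210.8]
tool_rot: [-0.0, 0.999, 0.038, 0.0]
force: [-0.4, 0.5, 1.0]
gripper_width: 1.008
t 3.73 pos [477.7  78.7 210.8] F [ 0.4 -0.1 -0.4] w 0.999 q6 1.41
shift [-0.017  0.609  0.135] turn [-0.0001 -0.      0.0002]
```

View pics/w1.png

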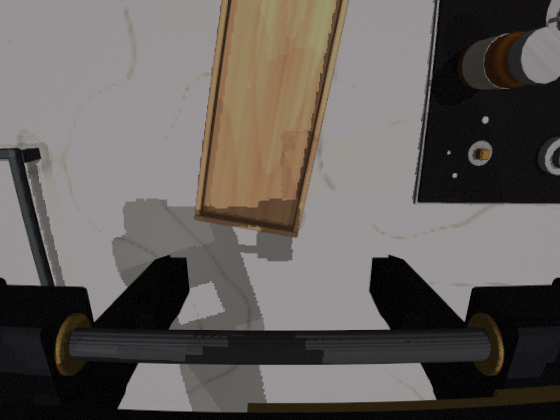

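View pics/w2.png

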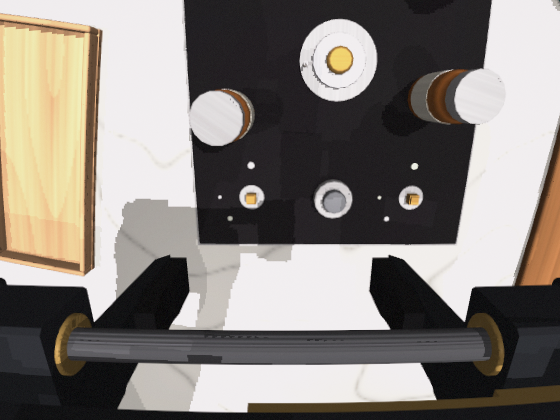

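The wrist view shows spindles at (251,198) and (412,199), the igniter at (333,202), the burner boss at (340,60), jar lids at (222,115) and (478,97), and hob front corners at (199,243) and (457,243).

Run:
```python
from h import *
import pickle
c=pickle.load(open("w2.pkl","rb"));S,T=pickle.load(open("st.pkl","rb"))
def gold(c,win):
    hsv=cv2.cvtColor(c["img"],cv2.COLOR_RGB2HSV);u0,v0,u1,v1=win
    m=((hsv[:,:,0]>12)&(hsv[:,:,0]<32)&(hsv[:,:,1]>110)&(hsv[:,:,2]>60)).astype(np.uint8)
    z=np.zeros_like(m);z[v0:v1,u0:u1]=m[v0:v1,u0:u1];k,l,st,ce=cv2.connectedComponentsWithStats(z);i=1+st[1:,4].argmax();return ce[i],st[i]
for n,w,z in (("L",(230,180,270,220),20),("R",(395,180,430,220),20),("boss",(310,30,370,90),22)):
    ce,st=gold(c,w);print(n,ce.round(1),st,onz(c,ce,z).round(1))
X=cloud(c)
for n,w in (("jarL",(180,80,260,155)),("jarR",(400,60,515,140))):
    u0,v0,u1,v1=w;m=np.zeros(X.shape[:2],np.uint8);m[v0:v1,u0:u1]=(X[v0:v1,u0:u1,2]>94);cs,_=cv2.findContours(m,0,2);k=max(cs,key=cv2.contourArea);(cc,ax,an)=cv2.fitEllipse(k);print(n,cc,ax,onz(c,cc,103).round(1),np.median(X[m>0][:,2]))
g=c["img"].max(2)
# white dots, corners
for n,w in (("dots",(205,150,290,230)),("dotsR",(375,150,430,230))):
    u0,v0,u1,v1=w;k,l,st,ce=cv2.connectedComponentsWithStats((g[v0:v1,u0:u1]>130).astype(np.uint8))
    for i in range(1,k): 
        p=ce[i]+[u0,v0];print(n,p.round(1),st[i,4],onz(c,p,8).round(1))
i=(333,200);print("button",onz(c,[(333,202)],30).round(1))
print("corners",onz(c,[(199,243),(457,243)],8).round(1))
print("rear burner etc scene/side: ", [proj(k,[[469.,22,30]]).round() for k in (S,T)])
```

```text
L [250.7 198.1] [246 193  10  11 104] [[458.9 104.7  20. ]]
R [412.4 198.7] [407 194  12  11 112] [[471.  -62.1  20. ]]
boss [339.5  59.5] [327  46  26  28 559] [[597.5  30.7  22. ]]
jarL (216.1901397705078, 117.96276092529297) (53.84833526611328, 56.12468719482422) [[541.4 127.5 103. ]] 102.9568323449004
jarR (476.6964416503906, 96.12744903564453) (52.67229080200195, 59.05657196044922) [[572.7 -59.9 103. ]] 102.99479279771401
dots [250.7 165. ] 42 [[490.9 107.4   8. ]]
dots [251.2 196.4] 448 [[457.3 105.1   8. ]]
dots [219.4 196.6] 13 [[454.6 138.8   8. ]]
dots [229.5 217.9] 15 [[431.5 127.3   8. ]]
dotsR [414.1 165.8] 38 [[503.4 -62.3   8. ]]
dotsR [410.6 197.3] 400 [[469.4 -65.1   8. ]]
dotsR [379.  197.2] 10 [[466.8 -30.8   8. ]]
dotsR [386.  218.3] 22 [[443.8 -42.5   8. ]]
button [[464.   21.9  30. ]]
corners [[ 399.2  160.4    8. ]
 [ 420.5 -129.4    8. ]]
rear burner etc scene/side:  [array([[315., 208.]]), array([[229., 189.]])]
```

```bash
python3 - <<'E'
from h import *
import pickle
c=pickle.load(open("w2.pkl","rb"));S,T=pickle.load(open("st.pkl","rb"))
c1=dict(c);c1["P"]=c["P"].copy();c1["P"][:3,3]=[491.0,317.85,356.68]
print("tray near corners/edges z24:",onz(c1,[(196,217),(298,235),(223,0),(349,0)],24).round(1).tolist())
print("w2 right corners:",onz(c,[(101,28),(87,274)],24).round(1).tolist())
for n,k in (("scene",S),("side",T)):
    hsv=cv2.cvtColor(k["img"],cv2.COLOR_RGB2HSV);X=cloud(k)
    m=((hsv[:,:,1]>70)&(hsv[:,:,0]<30)&(X[:,:,2]<40)&(X[:,:,1]>240)&(X[:,:,1]<420)&(X[:,:,0]>330)&(X[:,:,0]<640)).astype(np.uint8)
    q,l,st,ce=cv2.connectedComponentsWithStats(m);i=1+st[1:,4].argmax();v,u=np.nonzero(l==i);print(n,st[i],cv2.minAreaRect(onz(k,np.c_[u,v],22)[:,:2].astype(np.float32)))
E
python3 go.py 541 127.5 130 4.2
```

```text
tray near corners/edges z24: [[369.8, 394.7, 24.0], [357.9, 287.7, 24.0], [573.0, 373.2, 24.0], [581.5, 263.1, 24.0]]
w2 right corners: [[610.3, 249.0, 24.0], [358.1, 283.9, 24.0]]
scene [ 376  204   53   73 2267] ((496.3154296875, 329.7529602050781), (110.00686645507812, 273.1690673828125), 83.82133483886719)
side [ 197  116   79   26 1863] ((490.91217041015625, 314.1114196777344), (133.6865692138672, 258.6621398925781), 83.94408416748047)
t 3.73 pos [477.7  78.7 210.8] F [ 0.4 -0.1 -0.4] w 0.999 q6 1.41
shift [ 0.835 -0.549  1.01 ] turn [-0.0001 -0.      0.0007]
```

```bash
python3 -m pendant '[[0.8,-0.55,0,0,0,0,0],[0.835,-0.55,0.9,0,0,0,0],[0.835,-0.55,1,0,0,0,0],[0.835,-0.55,1,0,0,0,0]]' 20; python3 -m pendant '[[0,0,1,0,0,0,0],[0,0,1,0,0,0,0],[0,0,1,0,0,0,0],[0,0,1,0,0,0,255],[0,0,1,0,0,0,255],[0,0,1,0,0,0,255],[0,0,1,0,0,0,255],[0,0,1,0,0,0,255]]'; python3 go.py 541 127.5 50 4.2
```

```text
t: 4.22
position: [540.6, 127.3, 129.4]
tool_rot: [-0.0, 0.999, 0.038, -0.002]
force: [0.1, -0.7, 0.9]
gripper_width: 1.002
t: 5.22
position: [541.4, 126.1, 51.0]
tool_rot: [-0.0, 0.999, 0.037, 0.0]
force: [-0.0, 1.6, 2.3]
gripper_width: 0.494
t 5.22 pos [541.4 126.1  51. ] F [-0.   1.6  2.3] w 0.494 q6 1.51
shift [-0.004 -0.018  0.012] turn [-0.0001 -0.0001  0.0001]
```

```bash
python3 -m pendant '[[0,0,-0.9,0,0,0,255],[0,0,-0.9,0,0,0,255]]' && python3 -m pendant '[[0.2,-1,0,0,0,0,255],[0.2,-1,0,0,0,0,255]]' &&  python3 -m pendant '[[0.3,-1,0,0,0,0,255],[0.3,-1,0,0,0,0,255]]'; python3 go.py 567.5 317.4 48 4.2;  python3 - <<'E'
from h import *
c=cap("wrist"); show(c,"w3.png"); import pickle; pickle.dump(c,open("w3.pkl","wb"))
E
```

```text
t: 5.48
position: [542.7, 126.0, 125.9]
tool_rot: [0.0, 0.999, 0.037, 0.003]
force: [-0.4, -0.7, -2.3]
gripper_width: 0.498
t: 5.72
position: [550.8, 209.1, 121.7]
tool_rot: [-0.0, 0.999, 0.038, -0.001]
force: [0.2, -0.2, -2.8]
gripper_width: 0.495
t: 5.98
position: [569.1, 290.7, 121.3]
tool_rot: [0.0, 0.999, 0.038, -0.001]
force: [-0.3, -0.8, -2.2]
gripper_width: 0.502
t 5.97 pos [569.1 290.7 121.3] F [-0.3 -0.8 -2.2] w 0.502 q6 1.78
shift [ 0.007 -0.334  0.916] turn [0.0001 0.0005 0.0008]
```

View pics/w3.png

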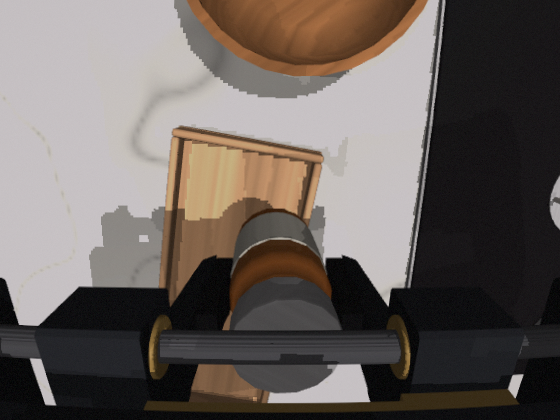

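Run:
```python
from h import *
import pickle
c=pickle.load(open("w3.pkl","rb"))
print(onz(c,[(175,130),(322,155)],24).round(1).tolist())
```

```text
[[623.0, 366.5, 24.0], [613.1, 261.7, 24.0]]
```

```bash
python3 -m pendant '[[0,-0.36,0,0,0,0,255],[-0.03,-0.36,0.5,0,0,0,255],[-0.03,-0.36,0.86,0,0,0,255],[-0.03,-0.36,0.9,0,0,0,255],[-0.03,-0.36,0.9,0,0,0,255]]' && python3 -m pendant '[[0,0,0.01,0,0,0,120],[0,0,0.01,0,0,0,90],[0,0,0.01,0,0,0,60],[0,0,-0.95,0,0,0,0],[0,0,-1,0,0,0,0],[0,0,-1,0,0,0,0]]';  python3 go.py 573 -60 125 4.2
```

```text
t: 6.65
position: [565.0, 316.5, 50.9]
tool_rot: [0.0, 0.999, 0.037, -0.0]
force: [0.7, 0.1, -2.3]
gripper_width: 0.491
t: 7.4
position: [565.4, 317.2, 132.3]
tool_rot: [-0.0, 0.999, 0.037, 0.002]
force: [-0.2, -0.3, -0.6]
gripper_width: 1.001
t 7.4 pos [565.4 317.2 132.3] F [-0.2 -0.3 -0.6] w 1.001 q6 1.83
shift [-0.253  4.709  0.087] turn [-0.0003 -0.001   0.0001]
```

```bash
python3 - <<'E'
from h import *
c=cap("wrist"); show(c,"w4.png")
E
python3 -m pendant '[[0,1,0,0,0,0,0],[0,1,0,0,0,0,0]]' >/dev/null&& python3 -m pendant '[[-0.05,1,0,0,0,0,0],[-0.05,1,0,0,0,0,0]]' >/dev/null&&python3 -m pendant '[[-0.1,1,0,0,0,0,0],[-0.1,1,0,0,0,0,0]]'>/dev/null&&python3 -m pendant '[[-0.05,1,0.1,0,0,0,0],[-0.05,1,0.1,0,0,0,0],[-0.05,1,0.1,0,0,0,0]]'; python3 go.py 573 -60 50 4.2;  python3 - <<'E'
from h import *
c=cap("wrist"); show(c,"w5.png"); import pickle; pickle.dump(c,open("w5.pkl","wb"))
E
```

```text
t: 8.57
position: [572.6, -3.1, 122.3]
tool_rot: [-0.0, 0.999, 0.036, -0.0]
force: [-0.7, -0.2, 0.3]
gripper_width: 1.002
t 8.57 pos [572.6  -3.1 122.3] F [-0.7 -0.2  0.3] w 1.002 q6 1.29
shift [-0.045  0.711  0.903] turn [-0.0002  0.0002 -0.0003]
```

View pics/w4.png

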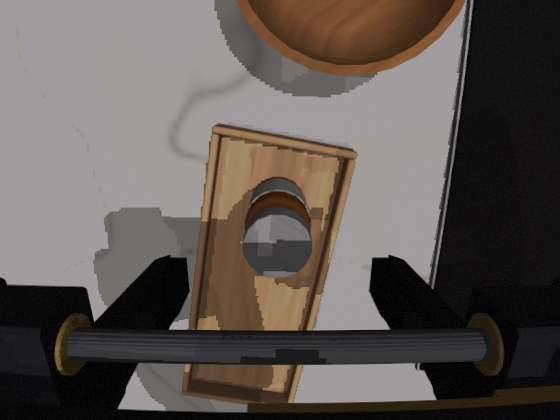

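View pics/w5.png

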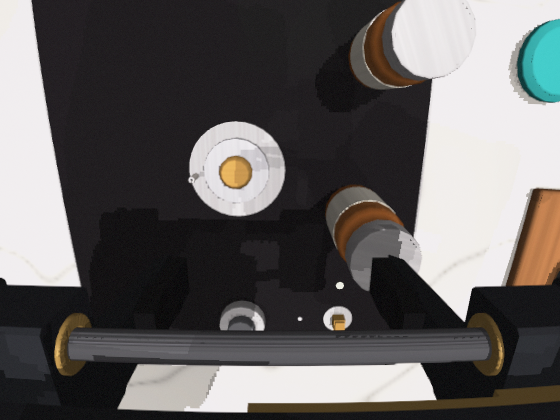

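The first jar stands upright in the tray. W5 shows the burner boss at (235,172), the second jar lid at (383,250) and the third at (432,37).

Run:
```python
from h import *
import pickle
c=pickle.load(open("w5.pkl","rb"));X=cloud(c)
m0=((X[:,:,2]>95)&(X[:,:,2]<108)).astype(np.uint8);m0[300:]=0
k,l,st,ce=cv2.connectedComponentsWithStats(m0)
for i in range(1,k):
    if st[i,4]>300: 
        p=X[l==i]; print(st[i],p.mean(0).round(1),p.min(0).round(1),p.max(0).round(1))
hsv=cv2.cvtColor(c["img"],cv2.COLOR_RGB2HSV)
m=((hsv[:,:,0]>12)&(hsv[:,:,0]<32)&(hsv[:,:,1]>110)).astype(np.uint8)[140:210,210:265]
k,l,st,ce=cv2.connectedComponentsWithStats(m);i=1+st[1:,4].argmax();print(ce[i]+[210,140],st[i],onz(c,ce[i]+[210,140],21).round(1))
print(onz(c,(432,37),103))
```

```text
[ 385    0   91   81 5958] [685.1 -64.9 102.7] [666.9 -86.   95. ] [702.2 -45.8 105.6]
[ 347  223   75   68 2718] [579.4 -58.7 102.4] [555.3 -81.9  95. ] [593.1 -42.5 104.9]
[235.26485149 171.87252475] [  9  16  33  32 808] [[599.   29.5  21. ]]
[[685.03118686 -65.54095746 103.        ]]
```

```bash
python3 -m pendant '[[-0.04,0.72,0,0,0,0,0],[-0.04,0.72,0.3,0,0,0,0],[-0.04,0.72,0.9,0,0,0,0],[-0.04,0.72,0.9,0,0,0,0],[-0.04,0.72,0.9,0,0,0,255],[-0.04,0.72,0.9,0,0,0,255],[-0.04,0.72,0.9,0,0,0,255],[-0.04,0.72,0.9,0,0,0,255],[-0.04,0.72,0,0,0,0,255],[-0.04,0.72,0,0,0,0,255]]';python3 go.py 491 328 125 4.2
```

```text
t: 9.88
position: [575.0, -61.4, 126.6]
tool_rot: [0.001, 0.999, 0.037, 0.003]
force: [0.8, -0.3, -0.4]
gripper_width: 0.345
t 9.88 pos [575.  -61.4 126.6] F [ 0.8 -0.3 -0.4] w 0.345 q6 1.19
shift [-6.900e-01 -4.932e+00  2.000e-03] turn [ 0.0008 -0.0021  0.0001]
```

Run:
```python
from h import *
c=cap("wrist"); show(c,"w6.png"); c=cap("scene"); show(c,"s6.png",(200,160,420,340),3)
print(sensors.get_obs()["gripper_width"])
```

```text
0.2525639957563952
```

View pics/w6.png

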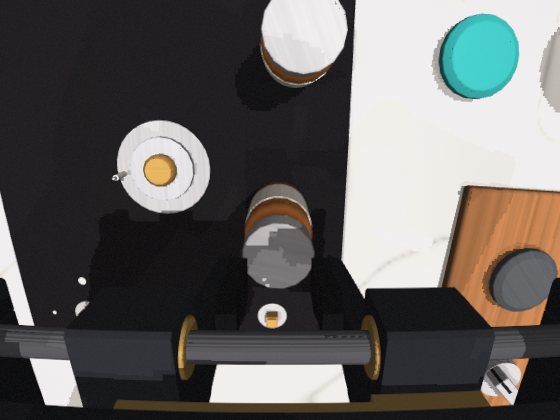

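View pics/s6.png

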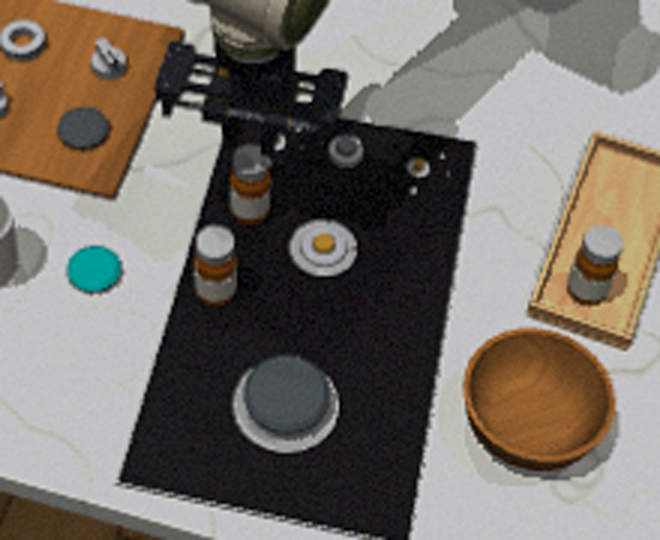

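I lifted one row before the jaws had closed. The jar still stands upright, so I'll open, measure it and grip again.

```bash
python3 -m pendant '[[0,0,0,0,0,0,0],[0,0,0,0,0,0,0],[0,0,0,0,0,0,0],[0,0,0,0,0,0,0],[0,0,0,0,0,0,0],[0,0,0,0,0,0,0]]'
python3 - <<'E'
from h import *
c=cap("wrist");X=cloud(c)
m0=((X[:,:,2]>90)&(X[:,:,2]<112)).astype(np.uint8);m0[300:]=0
k,l,st,ce=cv2.connectedComponentsWithStats(m0)
for i in range(1,k):
    if st[i,4]>300: 
        p=X[l==i]; print(st[i],p.mean(0).round(1),p.min(0).round(1),p.max(0).round(1))
E
python3 go.py 573.5 -61 50 4.2
```

```text
t: 10.72
position: [573.5, -61.0, 122.7]
tool_rot: [-0.0, 0.999, 0.037, -0.0]
force: [-0.7, -1.2, 0.0]
gripper_width: 0.908
[ 262    0   90   72 5313] [683.2 -66.4 102.8] [667.  -86.3  90.5] [697.9 -46.6 105.7]
[ 242  214   74   75 4316] [575.5 -62.2 102.2] [552.9 -82.1  90. ] [593.  -42.7 105.4]
t 10.78 pos [573.5 -61.  122.8] F [-1.4  0.2 -0.4] w 0.952 q6 1.19
shift [-0.001  0.001  0.909] turn [-0.     -0.      0.0001]
```

```bash
python3 -m pendant '[[0,0.01,0,0,0,0,0],[0,0.01,0.5,0,0,0,0],[0,0.01,0.9,0,0,0,0],[0,0.01,0.9,0,0,0,255],[0,0.01,0.9,0,0,0,255],[0,0.01,0.9,0,0,0,255],[0,0.01,0.9,0,0,0,255],[0,0.01,0.9,0,0,0,255],[0,0.01,0.9,0,0,0,255]]';python3 -m pendant '[[0,0,-0.9,0,0,0,255],[0,0,-0.9,0,0,0,255]]'; python3 go.py 491 328 125 4.2
```

```text
t: 11.9
position: [573.9, -61.7, 51.3]
tool_rot: [0.0, 0.999, 0.037, 0.0]
force: [-0.8, 0.9, 4.6]
gripper_width: 0.492
t: 12.15
position: [575.0, -62.2, 126.1]
tool_rot: [0.001, 0.999, 0.037, 0.003]
force: [-0.4, -0.1, -2.7]
gripper_width: 0.49
t 12.15 pos [575.  -62.2 126.1] F [-0.4 -0.1 -2.7] w 0.49 q6 1.18
shift [-6.880e-01 -4.941e+00 -2.000e-03] turn [ 0.0008 -0.0018  0.0001]
```

```bash
python3 -m pendant '[[-0.14,-1,0,0,0,0,255],[-0.14,-1,0,0,0,0,255]]' >/dev/null&& python3 -m pendant '[[-0.14,-1,0,0,0,0,255],[-0.14,-1,0,0,0,0,255]]' >/dev/null&&python3 -m pendant '[[-0.14,-1,0,0,0,0,255],[-0.14,-1,0,0,0,0,255]]'>/dev/null&&python3 -m pendant '[[-0.14,-1,0,0,0,0,255],[-0.14,-1,0,0,0,0,255]]' >/dev/null&&python3 -m pendant '[[-0.14,-0.93,0,0,0,0,255],[-0.14,-0.93,0,0,0,0,255],[-0.14,-0.93,0,0,0,0,255],[-0.14,-0.93,0,0,0,0,255]]'; python3 go.py 491 328 49 4.2
```

```text
t: 13.65
position: [489.5, 325.9, 122.6]
tool_rot: [0.0, 0.999, 0.036, -0.0]
force: [0.1, 0.3, -1.3]
gripper_width: 0.492
t 13.65 pos [489.5 325.9 122.6] F [ 0.1  0.3 -1.3] w 0.492 q6 1.89
shift [ 0.021 -0.025  0.92 ] turn [ 0.0002  0.0001 -0.0004]
```

```bash
python3 -m pendant '[[0.02,-0.02,0.5,0,0,0,255],[0.02,-0.02,0.85,0,0,0,255],[0.02,-0.02,0.92,0,0,0,255],[0.02,-0.02,0.92,0,0,0,255],[0.02,-0.02,0.92,0,0,0,150],[0.02,-0.02,0.92,0,0,0,100],[0.02,-0.02,0.92,0,0,0,60],[0.02,-0.02,0.92,0,0,0,30],[0.02,-0.02,0,0,0,0,0],[0.02,-0.02,0,0,0,0,0]]'; python3 go.py 684 -66 125 4.2
```

```text
t: 14.9
position: [491.6, 329.9, 126.5]
tool_rot: [-0.001, 0.999, 0.037, 0.003]
force: [0.4, 0.5, -0.2]
gripper_width: 0.996
t 14.9 pos [491.6 329.9 126.5] F [ 0.4  0.5 -0.2] w 0.996 q6 1.89
shift [2.033 5.112 0.021] turn [-0.0007 -0.0021  0.0002]
```

```bash
python3 -m pendant '[[0.4,1,0,0,0,0,0],[0.4,1,0,0,0,0,0]]' >/dev/null&& python3 -m pendant '[[0.4,1,0,0,0,0,0],[0.4,1,0,0,0,0,0]]' >/dev/null&&python3 -m pendant '[[0.4,1,0,0,0,0,0],[0.4,1,0,0,0,0,0]]'>/dev/null&&python3 -m pendant '[[0.4,1,0,0,0,0,0],[0.4,1,0,0,0,0,0]]' >/dev/null&&python3 -m pendant '[[0.4,1,0,0,0,0,0],[0.4,1,0,0,0,0,0],[0.4,1,0,0,0,0,0],[0.4,1,0,0,0,0,0]]'; python3 go.py 684 -66 51 4.2;  python3 - <<'E'
from h import *
c=cap("wrist"); show(c,"w7.png")
E
```

```text
t: 16.4
position: [678.6, -56.2, 122.6]
tool_rot: [-0.0, 0.999, 0.037, -0.0]
force: [0.4, 0.4, 0.6]
gripper_width: 0.998
t 16.4 pos [678.6 -56.2 122.6] F [0.4 0.4 0.6] w 0.998 q6 1.24
shift [0.059 0.127 0.894] turn [-0.0002  0.0003  0.0005]
```

View pics/w7.png

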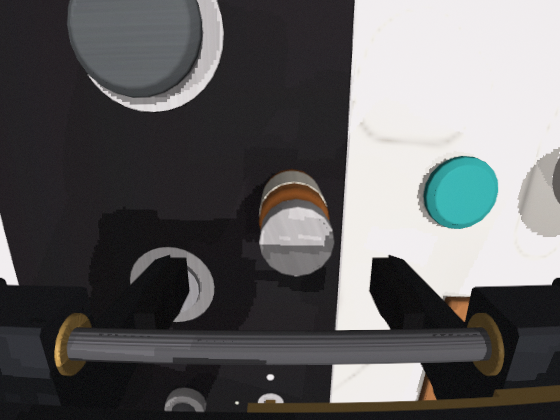

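```bash
python3 -m pendant '[[0.06,0.13,0,0,0,0,0],[0.06,0.13,0.5,0,0,0,0],[0.06,0.13,0.9,0,0,0,0],[0.06,0.13,0.9,0,0,0,255],[0.06,0.13,0.9,0,0,0,255],[0.06,0.13,0.9,0,0,0,255],[0.06,0.13,0.9,0,0,0,255],[0.06,0.13,0.9,0,0,0,255],[0.06,0.13,0.9,0,0,0,255]]';python3 -m pendant '[[0,0,-0.9,0,0,0,255],[0,0,-0.9,0,0,0,255]]'; python3 go.py 416.5 336 125 4.2
```

```text
t: 17.58
position: [685.1, -67.9, 51.4]
tool_rot: [0.0, 0.999, 0.037, 0.001]
force: [0.2, 1.7, 4.3]
gripper_width: 0.499
t: 17.82
position: [686.2, -68.5, 127.0]
tool_rot: [0.001, 0.999, 0.037, 0.003]
force: [-0.6, -0.4, -1.5]
gripper_width: 0.494
t 17.82 pos [686.2 -68.5 127. ] F [-0.6 -0.4 -1.5] w 0.494 q6 1.23
shift [-2.991 -5.29  -0.009] turn [ 0.0008 -0.0021  0.0001]
```

```bash
python3 -m pendant '[[-1,-1,0,0,0,0,255],[-1,-1,0,0,0,0,255]]' >/dev/null&& python3 -m pendant '[[-1,-1,0,0,0,0,255],[-1,-1,0,0,0,0,255]]' >/dev/null&&python3 -m pendant '[[-1,-1,0,0,0,0,255],[-1,-1,0,0,0,0,255]]'>/dev/null&&python3 -m pendant '[[0,-1,0,0,0,0,255],[0,-1,0,0,0,0,255]]' >/dev/null&&python3 -m pendant '[[0,-1,0,0,0,0,255],[0,-1,0,0,0,0,255],[0,-1,0,0,0,0,255],[0,-1,0,0,0,0,255]]'; python3 go.py 416.5 336 49 4.2
```

```text
t: 19.32
position: [416.2, 311.9, 122.4]
tool_rot: [0.0, 0.999, 0.036, -0.0]
force: [0.4, 0.6, -1.7]
gripper_width: 0.496
t 19.32 pos [416.2 311.9 122.4] F [ 0.4  0.6 -1.7] w 0.496 q6 1.91
shift [ 0.027 -0.301  0.918] turn [ 0.0002  0.0003 -0.0003]
```

```bash
python3 -m pendant '[[0.03,-0.3,0.5,0,0,0,255],[0.03,-0.3,0.85,0,0,0,255],[0.03,-0.3,0.92,0,0,0,255],[0.03,-0.3,0.92,0,0,0,255],[0.03,-0.3,0.92,0,0,0,150],[0.03,-0.3,0.92,0,0,0,100],[0.03,-0.3,0.92,0,0,0,60],[0.03,-0.3,0.92,0,0,0,30],[0.03,-0.3,0,0,0,0,0],[0.03,-0.3,0,0,0,0,0]]'
python3 - <<'E'
from h import *
import pickle
c=cap("scene"); show(c,"s8.png",(160,140,440,340),2.8);T=cap("side");pickle.dump((c,T),open("st8.pkl","wb"));show(T,"t8.png",(150,90,430,360),2.2)
E
python3 go.py 370 -390 150 4.2
```

```text
t: 20.58
position: [417.9, 338.1, 126.1]
tool_rot: [-0.001, 0.999, 0.037, 0.003]
force: [0.0, 0.8, -0.2]
gripper_width: 0.992
t 20.68 pos [417.  337.6 123.8] F [-0.6 -0.3 -0.2] w 1.003 q6 1.96
shift [-1.254  9.027 -0.339] turn [-0.0003 -0.0008  0.0001]
```

View pics/s8.png

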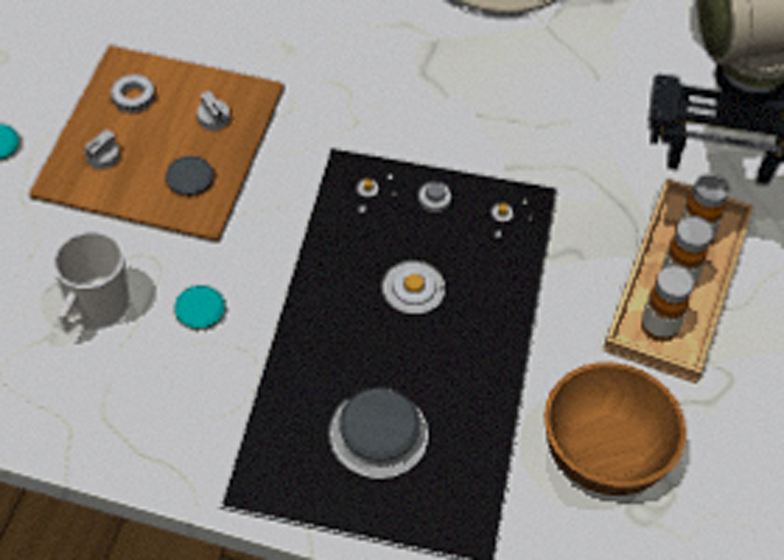

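View pics/t8.png

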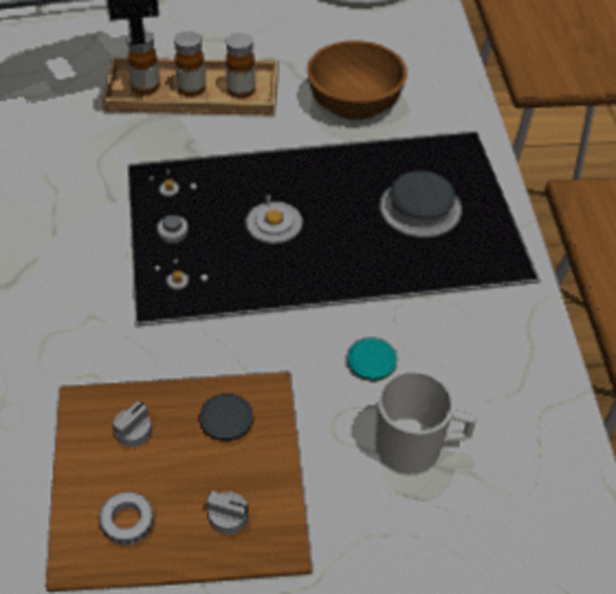

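All three jars are upright in the tray. Now to the board.

```bash
python3 -m pendant '[[0,1,0,0,0,0,0],[0,1,0,0,0,0,0]]' >/dev/null&& python3 -m pendant '[[0,1,-0.3,0,0,0,0],[0,1,-0.3,0,0,0,0]]' >/dev/null&&python3 -m pendant '[[0,1,-0.3,0,0,0,0],[0,1,-0.3,0,0,0,0]]'>/dev/null&&python3 -m pendant '[[0,1,0,0,0,0,0],[0,1,0,0,0,0,0]]' >/dev/null&&python3 -m pendant '[[0,1,0,0,0,0,0],[0,1,0,0,0,0,0]]' >/dev/null&&python3 -m pendant '[[0,1,0,0,0,0,0],[0,1,0,0,0,0,0]]' >/dev/null&&python3 -m pendant '[[-0.3,1,0,0,0,0,0],[-0.3,1,0,0,0,0,0]]' >/dev/null&&python3 -m pendant '[[-0.4,1,0,0,0,0,0],[-0.4,1,0,0,0,0,0],[-0.4,1,0,0,0,0,0],[-0.4,1,0,0,0,0,0]]'; python3 go.py 380 -335 190 4.2
python3 - <<'E'
from h import *
c=cap("wrist"); show(c,"w9.png"); import pickle; pickle.dump(c,open("w9.pkl","wb"))
E
```

```text
t: 22.92
position: [408.2, -303.5, 170.4]
tool_rot: [-0.001, 0.999, 0.037, -0.0]
force: [-0.1, 1.0, -0.1]
gripper_width: 0.997
t 22.93 pos [ 408.2 -303.5  170.4] F [-0.1  1.  -0.1] w 0.997 q6 0.62
shift [-0.381  0.366 -0.245] turn [-0.0004  0.0001  0.0004]
```

View pics/w9.png

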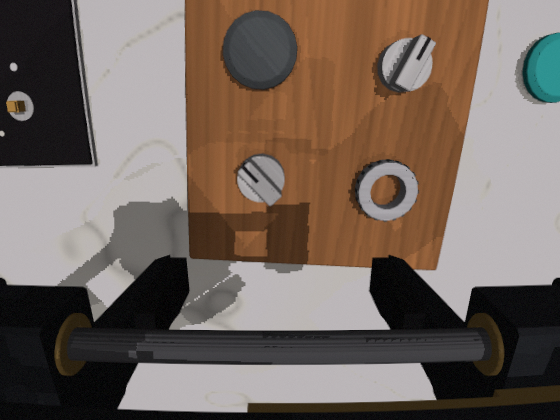

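```bash
cat > board.py <<'E'
from h import *
import pickle,sys
c=pickle.load(open(sys.argv[1],"rb"));X=cloud(c)
m=((X[:,:,2]>17)&(X[:,:,2]<60)).astype(np.uint8);m[255:]=0
m[(X[:,:,1]>-180)]=0
k,l,st,ce=cv2.connectedComponentsWithStats(m)
for i in range(1,k):
    if st[i,4]<200: continue
    b=(l==i).astype(np.uint8);P=X[l==i];
    zt=np.percentile(P[:,2],97)
    print("blob",ce[i].round(0),st[i,4],"ztop",round(zt,1))
    if zt>38:
        # bar top: pixels within 3 of ztop=44
        t=(b>0)&(abs(X[:,:,2]-44)<5); v,u=np.nonzero(t); W=onz(c,np.c_[u,v],44)[:,:2].astype(np.float32)
        (cx,cy),(w,h),a=cv2.minAreaRect(W); a=a if w>h else a+90
        print("  bar centre",round(cx,1),round(cy,1),"size",round(w,1),round(h,1),"axis deg",round(a,1))
        g=c["img"].max(2);W2=W[g[v,u]<70];print("  black line mean rel",(W2.mean(0)-[cx,cy]).round(1),len(W2))
        t=(b>0)&(abs(X[:,:,2]-26)<3);v,u=np.nonzero(t);W=onz(c,np.c_[u,v],26)[:,:2];
    else:
        zt=28 if zt>26 or True else 22
        for z in (zt,):
            cs,_=cv2.findContours(b,0,2);kk=max(cs,key=cv2.contourArea)[:,0,:]
            for zz in (22,23,28):
                (cx,cy),r=cv2.minEnclosingCircle(onz(c,kk,zz)[:,:2].astype(np.float32)); e=cv2.fitEllipse(onz(c,kk,zz)[:,:2].astype(np.float32)); print("  z",zz,"circ",round(cx,1),round(cy,1),round(2*r,1),"ell",np.round(e[0],1),np.round(e[1],1))
E
python3 board.py w9.pkl
```

```text
blob [259.  50.] 4620 ztop 28.3
  z 22 circ 524.7 -280.4 60.2 ell [ 524.8 -280.5] [58.6 59.1]
  z 23 circ 524.6 -280.5 60.0 ell [ 524.7 -280.6] [58.4 58.9]
  z 28 circ 524.0 -280.8 59.0 ell [ 524.  -280.9] [57.4 57.9]
blob [407.  63.] 2425 ztop 45.0
  bar centre 523.4 -398.0 size 15.4 41.3 axis deg 159.0
  black line mean rel [3.3 1.3] 170
blob [261. 179.] 1796 ztop 45.1
  bar centre 421.4 -287.9 size 39.5 14.8 axis deg 47.7
  black line mean rel [6.9 7.4] 68
blob [387. 190.] 2272 ztop 29.3
  z 22 circ 418.3 -401.1 59.1 ell [ 418.  -400.8] [54.6 57.1]
  z 23 circ 418.5 -400.8 58.9 ell [ 418.3 -400.5] [54.4 56.9]
  z 28 circ 419.7 -399.1 57.9 ell [ 419.4 -398.8] [53.5 55.9]
```

```bash
python3 go.py 418.5 -400 80 4.2; python3 -m pendant '[[-0.01,1,0.2,0,0,0,0],[-0.01,1,0.2,0,0,0,0]]'; python3 go.py 418.5 -400 80 4.2
```

```text
t 22.98 pos [ 408.3 -303.4  170.6] F [0.1 0.6 0.9] w 0.999 q6 0.62
shift [0.037 1.214 1.131] turn [-0.0003  0.0001  0.0006]
t: 23.22
position: [413.4, -385.8, 154.0]
tool_rot: [-0.0, 0.999, 0.037, -0.0]
force: [0.3, 1.1, -1.2]
gripper_width: 1.002
t 23.23 pos [ 413.4 -385.8  154. ] F [ 0.3  1.1 -1.2] w 1.002 q6 0.54
shift [0.051 0.182 0.925] turn [-0.0001  0.0001  0.0001]
```

```bash
python3 -m pendant '[[0.05,0.2,0.9,0,0,0,0],[0.05,0.2,0.9,0,0,0,0],[0.05,0.2,0.9,0,0,0,0]]'; python3 go.py 418.5 -400 15 4.2
python3 - <<'E'
from h import *
c=cap("wrist"); show(c,"w10.png")
E
```

```text
t: 23.6
position: [418.4, -399.6, 83.3]
tool_rot: [-0.0, 0.999, 0.037, -0.0]
force: [-1.1, 0.0, 0.3]
gripper_width: 1.0
t 23.6 pos [ 418.4 -399.6   83.3] F [-1.1  0.   0.3] w 1.0 q6 0.53
shift [0.001 0.006 0.854] turn [-0.0003  0.0001  0.0003]
```

View pics/w10.png

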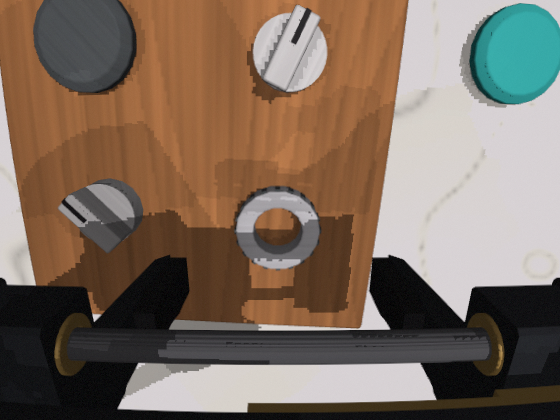

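```bash
python3 -m pendant '[[0,0,0.5,0,0,0,0],[0,0,0.85,0,0,0,0],[0,0,0.85,0,0,0,0],[0,0,0.85,0,0,0,255],[0,0,0.85,0,0,0,255],[0,0,0.85,0,0,0,255],[0,0,0.85,0,0,0,255],[0,0,0.85,0,0,0,255],[0,0,0.85,0,0,0,255]]' 25; python3 go.py 599.3 29.4 90 4.2;python3 -m pendant '[[0,0,-1,0,0,0,255],[0,0,-1,0,0,0,255],[0,0,-1,0,0,0,255]]'; python3 go.py 599.3 29.4 90 4.2
```

```text
t: 24.78
position: [418.2, -400.6, 15.2]
tool_rot: [0.0, 0.999, 0.037, 0.0]
force: [-0.8, 1.9, 5.4]
gripper_width: 0.593
t 24.77 pos [ 418.2 -400.6   15.2] F [-0.8  1.9  5.4] w 0.593 q6 0.53
shift [ 2.653 -5.194 -0.936] turn [ 0.0001 -0.0001  0.0001]
t: 25.15
position: [418.3, -400.9, 95.6]
tool_rot: [0.001, 0.999, 0.037, 0.001]
force: [1.0, -0.4, -2.0]
gripper_width: 0.594
t 25.15 pos [ 418.3 -400.9   95.6] F [ 1.  -0.4 -2. ] w 0.594 q6 0.53
shift [ 2.652 -5.198  0.063] turn [ 0.0007 -0.0004  0.0001]
```

```bash
python3 -m pendant '[[0.5,-1,0,0,0,0,255],[0.5,-1,0,0,0,0,255]]' >/dev/null&& python3 -m pendant '[[0.5,-1,0,0,0,0,255],[0.5,-1,0,0,0,0,255]]' >/dev/null&&python3 -m pendant '[[0.5,-1,0,0,0,0,255],[0.5,-1,0,0,0,0,255]]'>/dev/null&&python3 -m pendant '[[0.5,-1,0,0,0,0,255],[0.5,-1,0,0,0,0,255]]' >/dev/null&&python3 -m pendant '[[0.65,-1,0,0,0,0,255],[0.65,-1,0,0,0,0,255],[0.65,-1,0,0,0,0,255],[0.65,-1,0,0,0,0,255]]'; python3 go.py 599.3 29.4 19 4.2;  python3 - <<'E'
from h import *
c=cap("wrist"); show(c,"w11.png"); import pickle; pickle.dump(c,open("w11.pkl","wb"))
E
```

```text
t: 26.65
position: [599.3, 13.4, 93.6]
tool_rot: [-0.0, 0.999, 0.037, -0.001]
force: [0.1, -1.0, -0.7]
gripper_width: 0.596
t 26.65 pos [599.3  13.4  93.6] F [ 0.1 -1.  -0.7] w 0.596 q6 1.32
shift [ 0.016 -0.199  0.932] turn [-0.0001  0.0007 -0.    ]
```

View pics/w11.png

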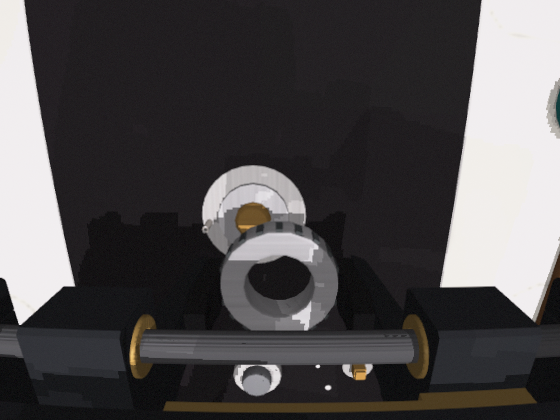

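Run:
```python
from h import *
import pickle
c=pickle.load(open("w11.pkl","rb"))
print("crown top hole",onz(c,[(280,279),(280,284)],106.4).round(1),"outer disc",onz(c,[(254,213)],14).round(1))
```

```text
crown top hole [[603.8  11.8 106.4]
 [601.3  11.6 106.4]] outer disc [[602.1  29.5  14. ]]
```

Run:
```python
from h import *
import pickle
c=pickle.load(open("w11.pkl","rb"));X=cloud(c)
m=((abs(X[:,:,2]-106)<3)).astype(np.uint8);m[:,:215]=0;m[:,345:]=0;m[:215]=0;m[333:]=0
print(np.median(X[m>0][:,2]))
cv2.imwrite("pics/m11.png",np.hstack([m[200:350,200:360]*255, cv2.cvtColor(c["img"],cv2.COLOR_RGB2GRAY)[200:350,200:360]]).repeat(2,0).repeat(2,1))
cs,h=cv2.findContours(m,cv2.RETR_CCOMP,1)
for k in cs:
    if len(k)>40: e=cv2.fitEllipse(k);print(len(k),np.round(e[0],1),np.round(e[1],1),onz(c,e[0],106.4).round(1))
```

```text
106.15617321859338
399 [279.  280.7] [103.9 124.6] [[602.9  12.2 106.4]]
195 [278.8 283.4] [59.6 68.1] [[601.6  12.1 106.4]]
```

View pics/m11.png

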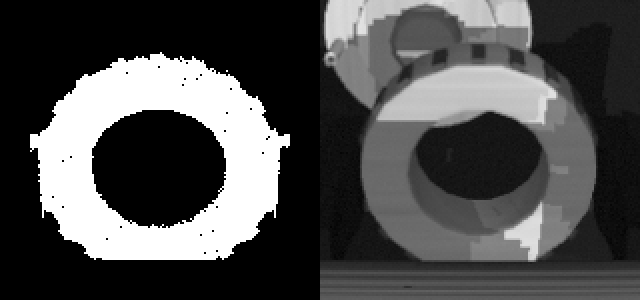

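Run:
```python
from h import *
import pickle
c=pickle.load(open("w11.pkl","rb"))
p=np.array([599.3,13.4,93.6])
for dz in (0,13,60): print(proj(c,p+[0,0,dz]))
c=pickle.load(open("w5.pkl","rb"))
p=np.array([572.6,-3.1,122.3]);print(proj(c,p),c["P"][:3,:3].round(4))
print(c["P"][:3,:3]@[0,0,1])
```

```text
[[275.80466162 273.70681656]]
[[275.55680309 287.91712528]]
[[274.211831   365.54776552]]
[[275.75572435 273.46363131]] [[ 7.250e-02 -9.489e-01 -3.072e-01]
 [-9.974e-01 -6.910e-02 -2.190e-02]
 [-4.000e-04  3.080e-01 -9.514e-01]]
[-0.30719477 -0.02194821 -0.95139353]
```

The wrist camera seems biased by 1–2 mm, since the TCP projects about 3.5 px off the finger centre. I'll calibrate that by viewing the hob controls at two tool yaws 180° apart.

```bash
python3 -m pendant '[[-0.78,0,-0.6,0,0,0,255],[-0.78,0,-0.6,0,0,0,255]]' >/dev/null&& python3 -m pendant '[[-0.78,0,-0.6,0,0,0,255],[-0.78,0,-0.6,0,0,0,255],[-0.78,0,-0.6,0,0,0,255],[-0.78,0,-0.6,0,0,0,255],[-0.78,0,-0.6,0,0,0,255]]'
python3 - <<'E'
from h import *
c=cap("wrist"); show(c,"w12.png"); import pickle; pickle.dump(c,open("w12.pkl","wb"))
E
python3 -m pendant '[[0,0,0,0,0,0.5,255],[0,0,0,0,0,0.5,255],[0,0,0,0,0,0.5,255],[0,0,0,0,0,0.5,255],[0,0,0,0,0,0.5,255],[0,0,0,0,0,0.5,255],[0,0,0,0,0,0.5,255],[0,0,0,0,0,0.5,255],[0,0,0,0,0,0.5,255]]'; python3 go.py 478 4 189 184.2
```

```text
t: 27.58
position: [476.1, 4.8, 189.7]
tool_rot: [-0.0, 0.999, 0.037, -0.001]
force: [-0.2, 0.5, -1.0]
gripper_width: 0.598
t: 28.75
position: [475.9, 4.9, 190.2]
tool_rot: [0.0, 0.731, -0.682, -0.0]
force: [0.0, 0.1, -0.8]
gripper_width: 0.593
t 28.75 pos [475.9   4.9 190.2] F [ 0.   0.1 -0.8] w 0.593 q6 2.83
shift [ 0.013 -0.025  0.015] turn [ 3.00e-04 -1.00e-04  4.99e-01]
```

View pics/w12.png

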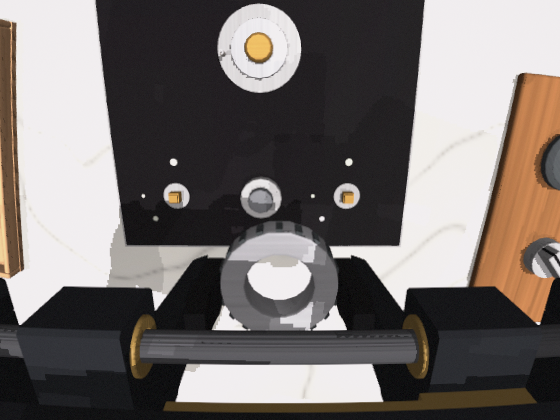

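Run:
```python
from h import *
c=cap("wrist"); show(c,"w13.png"); import pickle; pickle.dump(c,open("w13.pkl","wb"))
```

```text
(no output)
```

View pics/w13.png

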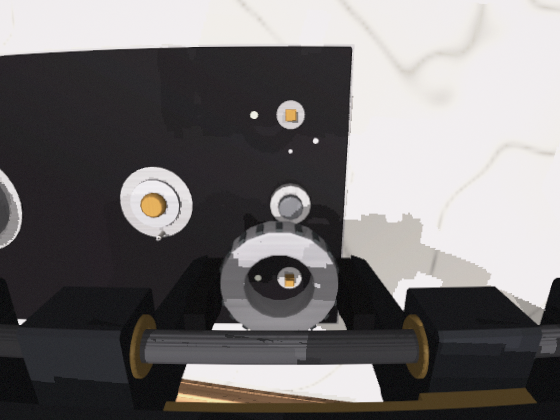

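```bash
cat > dots.py <<'E'
from h import *
def blobs(c,win,thr=120,mx=120):
    g=c["img"].min(2);u0,v0,u1,v1=win;k,l,st,ce=cv2.connectedComponentsWithStats((g[v0:v1,u0:u1]>thr).astype(np.uint8))
    return [(ce[i]+[u0,v0],st[i,4]) for i in range(1,k) if 3<st[i,4]<mx]
def gold(c,win):
    hsv=cv2.cvtColor(c["img"],cv2.COLOR_RGB2HSV);u0,v0,u1,v1=win
    m=((hsv[:,:,0]>12)&(hsv[:,:,0]<32)&(hsv[:,:,1]>110)&(hsv[:,:,2]>60)).astype(np.uint8)[v0:v1,u0:u1]
    k,l,st,ce=cv2.connectedComponentsWithStats(m);i=1+st[1:,4].argmax();cs,_=cv2.findContours((l==i).astype(np.uint8),0,1);e=cv2.fitEllipse(max(cs,key=len));return np.array(e[0])+[u0,v0],np.array(st[i]),ce[i]+[u0,v0]
E
python3 - <<'E'
from dots import *
import pickle
a=pickle.load(open("w12.pkl","rb"));b=pickle.load(open("w13.pkl","rb"))
for n,c,w in (("B",a,(130,140,200,230)),("B",a,(300,140,360,230)),("S",b,(240,100,330,165)),("S",b,(250,265,275,290))):
    for p,s in blobs(c,w): print(n,p.round(1),s,onz(c,p,8)[0].round(2))
for n,c,w in (("B",a,(235,25,285,75)),("S",b,(130,180,180,230))):
    e,s,ce=gold(c,w);print(n,"boss",e.round(1),ce.round(1),s,onz(c,e,22)[0].round(2),onz(c,ce,22)[0].round(2))
for n,c,w in (("B",a,(160,185,190,210)),("B",a,(335,185,360,210)),("S",b,(280,103,302,127))):
    e,s,ce=gold(c,w);print(n,"spindle",ce.round(1),s,onz(c,ce,20)[0].round(2))
E
```

```text
B [173.1 161.9] 43 [490.8  107.52   8.  ]
B [143.  195.5] 12 [454.54 138.86   8.  ]
B [155.3 217.9] 12 [431.45 127.14   8.  ]
B [348.5 161.7] 46 [503.32 -62.28   8.  ]
B [312.3 195.5] 14 [466.93 -30.73   8.  ]
B [321.5 218.3] 25 [443.69 -42.58   8.  ]
S [253.5 114.5] 52 [503.5  -62.16   8.  ]
S [315.2 140.5] 28 [443.76 -42.29   8.  ]
S [289.9 150.8] 18 [466.97 -30.82   8.  ]
S [250.8 265.4] 5 [498.91  93.55   8.  ]
S [257.5 277.3] 22 [491.05 107.32   8.  ]
B boss [258.3  47.1] [258.3  47.1] [ 10   8  28  29 646] [597.5   29.79  22.  ] [597.49  29.78  22.  ]
S boss [153.  204.7] [153.  204.7] [ 11  13  25  24 470] [596.01  28.09  22.  ] [596.    28.11  22.  ]
B spindle [174.5 197. ] [  9   7  12  11 129] [458.91 103.16  20.  ]
B spindle [347.8 197. ] [  8   7  11  11 116] [471.25 -63.59  20.  ]
S spindle [290.5 115. ] [  6   7  10  11 110] [469.53 -64.54  20.  ]
```

The dots agree to 0.2 mm between the two yaws, so the wrist camera is accurate at glass range, with only some near-range bias. That gives spindles L (457.0,104.9) and R (469.5,−64.7), igniter (463.2,20.1) and burner (598.8,30.1).

```bash
python3 -m pendant '[[0,0,0,0,0,-0.5,255],[0,0,0,0,0,-0.5,255],[0,0,0,0,0,-0.5,255],[0,0,0,0,0,-0.5,255],[0,0,0,0,0,-0.5,255],[0,0,0,0,0,-0.5,255],[0,0,0,0,0,-0.5,255],[0,0,0,0,0,-0.5,255],[0,0,0,0,0,-0.5,255]]'; python3 -m pendant '[[0.8,-0.2,0.7,0,0,0,255],[0.8,-0.2,0.7,0,0,0,255]]' >/dev/null; python3 go.py 598.2 30.1 45 4.2
```

```text
t: 29.92
position: [475.8, 4.9, 190.3]
tool_rot: [-0.0, 0.999, 0.039, -0.0]
force: [0.1, -0.1, 0.1]
gripper_width: 0.594
t 30.18 pos [539.4  26.1 132.3] F [-0.8  0.2 -1.5] w 0.593 q6 1.32
shift [0.74  0.006 1.09 ] turn [-0.0002  0.0007  0.0006]
```

```bash
python3 -m pendant '[[0.74,0,0.6,0,0,0,255],[0.74,0,0.95,0,0,0,255],[0.74,0,0.95,0,0,0,255],[0.74,0,0.95,0,0,0,255],[0.74,0,0.95,0,0,0,255]]'; python3 go.py 598.2 30.1 17 4.2
```

```text
t: 30.8
position: [597.6, 29.7, 60.6]
tool_rot: [0.0, 0.999, 0.037, 0.001]
force: [0.1, -0.7, -0.1]
gripper_width: 0.594
t 30.8 pos [597.6  29.7  60.6] F [ 0.1 -0.7 -0.1] w 0.594 q6 1.35
shift [ 0.006 -0.005  0.545] turn [ 0.0002 -0.0008  0.0001]
```

```bash
python3 -m pendant '[[0,0,0.35,0,0,0,255],[0,0,0.45,0,0,0,255],[0,0,0.52,0,0,0,255],[0,0,0.54,0,0,0,255],[0,0,0.54,0,0,0,255]]'; python3 go.py 598.2 30.1 17 4.2
```

```text
t: 31.42
position: [597.6, 29.8, 17.2]
tool_rot: [0.0, 0.999, 0.037, 0.001]
force: [-2.6, -0.5, 6.3]
gripper_width: 0.592
t 31.43 pos [597.6  29.8  17.2] F [-2.6 -0.5  6.3] w 0.592 q6 1.35
shift [ 0.008 -0.004  0.003] turn [ 0.0001 -0.0004  0.0001]
```

```bash
python3 -m pendant '[[0,0,0,0,0,0,170],[0,0,0,0,0,0,100],[0,0,0,0,0,0,50],[0,0,0,0,0,0,20],[0,0,-0.9,0,0,0,0],[0,0,-1,0,0,0,0],[0,0,-1,0,0,0,0]]';python3 -m pendant '[[-0.5,0,-0.5,0,0,0,0],[-0.5,0,-0.5,0,0,0,0],[-0.5,0,-0.5,0,0,0,0]]'
python3 - <<'E'
from h import *
c=cap("wrist"); show(c,"w14.png"); import pickle; pickle.dump(c,open("w14.pkl","wb"))
X=cloud(c)
m=((X[:,:,2]>26)&(X[:,:,2]<34)&(X[:,:,0]>560)&(X[:,:,0]<640)).astype(np.uint8);m[250:]=0
k,l,st,ce=cv2.connectedComponentsWithStats(m);i=1+st[1:,4].argmax();P=X[l==i];print(st[i],P.mean(0),P[:,2].std(),"tilt fit",np.linalg.lstsq(np.c_[P[:,:2]-P[:,:2].mean(0),np.ones(len(P))],P[:,2],rcond=None)[0])
E
python3 go.py 524.6 -280.6 80 4.2
```

```text
t: 32.3
position: [597.9, 29.8, 96.7]
tool_rot: [0.0, 0.999, 0.037, 0.001]
force: [-0.7, -0.8, -0.1]
gripper_width: 0.998
t: 32.67
position: [557.4, 26.9, 134.3]
tool_rot: [-0.0, 0.999, 0.037, -0.001]
force: [-0.2, 0.3, 0.5]
gripper_width: 1.002
[ 241  117   76   75 2869] [598.50023566  28.45751824  29.84132801] 0.8475303966443156 tilt fit [3.67967490e-03 3.30990705e-04 2.98413280e+01]
t 32.73 pos [557.5  26.9 134.1] F [ 0.8 -0.8 -0.5] w 1.004 q6 1.33
shift [-0.691  3.804  0.675] turn [-0.0002  0.0006  0.0001]
```

View pics/w14.png

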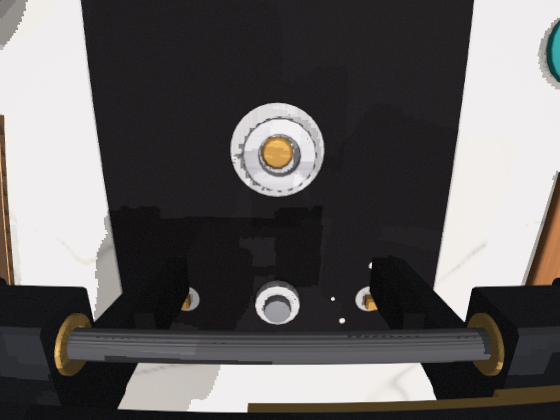

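Crown is seated level, with its top at 29.8 mm (30 expected). Next the cap.

```bash
python3 -m pendant '[[-0.2,1,0.1,0,0,0,0],[-0.2,1,0.1,0,0,0,0]]' >/dev/null&& python3 -m pendant '[[-0.2,1,0.1,0,0,0,0],[-0.2,1,0.1,0,0,0,0]]' >/dev/null&&python3 -m pendant '[[-0.3,1,0.2,0,0,0,0],[-0.3,1,0.2,0,0,0,0],[-0.3,1,0.2,0,0,0,0],[-0.3,1,0.2,0,0,0,0]]'
python3 - <<'E'
from h import *
c=cap("wrist"); show(c,"w15.png"); import pickle; pickle.dump(c,open("w15.pkl","wb"))
E
python3 board.py w15.pkl; python3 go.py 524.6 -280.6 80 4.2
```

```text
t: 33.72
position: [519.6, -215.2, 103.5]
tool_rot: [-0.0, 0.999, 0.037, -0.0]
force: [0.6, 0.5, 0.4]
gripper_width: 1.003
blob [369. 215.] 5302 ztop 28.1
  z 22 circ 525.2 -279.9 61.5 ell [ 525.3 -280.1] [58.7 60.6]
  z 23 circ 525.5 -279.6 61.2 ell [ 525.6 -279.8] [58.4 60.3]
  z 28 circ 527.1 -278.1 59.8 ell [ 527.3 -278.3] [57.1 59. ]
blob [527. 229.] 2775 ztop 44.8
  bar centre 527.2 -397.3 size 19.4 35.1 axis deg 160.1
  black line mean rel [2.6 4. ] 273
t 33.77 pos [ 519.7 -215.1  103.6] F [ 0.1 -0.6  0.2] w 1.0 q6 0.89
shift [-0.     0.821  0.295] turn [-0.0001 -0.      0.0006]
```

View pics/w15.png

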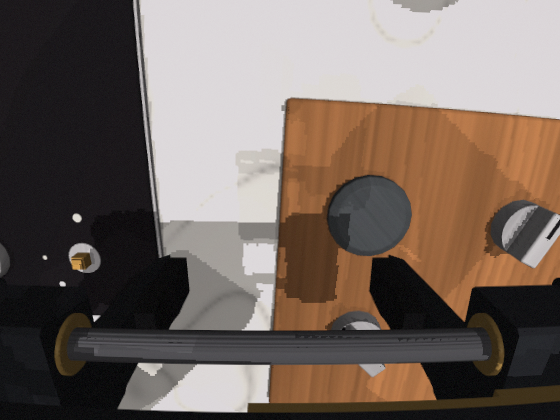

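```bash
python3 -m pendant '[[0.005,0.82,0.1,0,0,0,0],[0.005,0.82,0.6,0,0,0,0],[0.005,0.82,0.9,0,0,0,0],[0.005,0.82,0.9,0,0,0,0],[0.005,0.82,0.9,0,0,0,0]]' ; python3 go.py 525 -280.4 14.2 4.2
```

```text
t: 34.4
position: [525.3, -281.6, 32.8]
tool_rot: [0.001, 0.999, 0.037, 0.001]
force: [0.3, 0.0, 0.5]
gripper_width: 1.0
t 34.4 pos [ 525.3 -281.6   32.8] F [0.3 0.  0.5] w 1.0 q6 0.81
shift [-0.003 -0.015  0.232] turn [ 0.0004 -0.0004  0.0004]
```

```bash
python3 -m pendant '[[0,-0.015,0.15,0,0,0,0],[0,-0.015,0.22,0,0,0,0],[0,-0.015,0.23,0,0,0,255],[0,-0.015,0.23,0,0,0,255],[0,-0.015,0.23,0,0,0,255],[0,-0.015,0.23,0,0,0,255],[0,-0.015,0.23,0,0,0,255],[0,-0.015,0.23,0,0,0,255]]' 25; python3 -m pendant '[[0,0,-1,0,0,0,255],[0,0,-1,0,0,0,255],[0,0,-1,0,0,0,255]]'; python3 go.py 598 29.8 90 4.2
```

```text
t: 35.4
position: [524.4, -280.8, 13.3]
tool_rot: [0.0, 0.999, 0.037, 0.0]
force: [-0.4, -0.2, 1.7]
gripper_width: 0.665
t: 35.78
position: [524.6, -281.0, 94.1]
tool_rot: [0.001, 0.999, 0.037, 0.001]
force: [0.5, -0.2, -1.8]
gripper_width: 0.665
t 35.77 pos [ 524.6 -281.    94.1] F [ 0.5 -0.2 -1.8] w 0.665 q6 0.81
shift [ 1.2   -3.807  0.047] turn [ 0.0005 -0.0005  0.0001]
```

```bash
python3 -m pendant '[[0.3,-0.95,0,0,0,0,255],[0.3,-0.95,0,0,0,0,255]]' >/dev/null&& python3 -m pendant '[[0.3,-0.95,0,0,0,0,255],[0.3,-0.95,0,0,0,0,255]]' >/dev/null&&python3 -m pendant '[[0.3,-0.95,0,0,0,0,255],[0.3,-0.95,0,0,0,0,255]]'>/dev/null&&python3 -m pendant '[[0.3,-0.95,0,0,0,0,255],[0.3,-0.95,0,0,0,0,255],[0.3,-0.95,0,0,0,0,255],[0.3,-0.95,0,0,0,0,255]]'; python3 go.py 597.6 29.8 26.3 4.2
```

```text
t: 37.02
position: [597.6, 27.7, 92.9]
tool_rot: [0.0, 0.999, 0.036, -0.0]
force: [0.1, -1.2, -2.0]
gripper_width: 0.66
t 37.02 pos [597.6  27.7  92.9] F [ 0.1 -1.2 -2. ] w 0.66 q6 1.35
shift [ 0.002 -0.026  0.833] turn [ 0.0001  0.0002 -0.0004]
```

```bash
python3 -m pendant '[[0,-0.025,0.5,0,0,0,255],[0,-0.025,0.7,0,0,0,255],[0,-0.025,0.78,0,0,0,255],[0,-0.025,0.83,0,0,0,255],[0,-0.025,0.84,0,0,0,255],[0,-0.025,0.84,0,0,0,255]]'; python3 go.py 597.6 29.8 26.3 4.2
```

```text
t: 37.78
position: [597.9, 31.4, 26.5]
tool_rot: [0.0, 0.999, 0.037, 0.0]
force: [0.3, -0.9, -1.5]
gripper_width: 0.665
t 37.77 pos [597.9  31.4  26.5] F [ 0.3 -0.9 -1.5] w 0.665 q6 1.35
shift [-0.005  0.02   0.003] turn [ 0.0001 -0.0003  0.0001]
```

```bash
python3 -m pendant '[[0,0.015,0.01,0,0,0,255],[0,0.015,0.015,0,0,0,255],[0,0.015,0.015,0,0,0,180],[0,0.015,0.015,0,0,0,100],[0,0.015,0.015,0,0,0,50],[0,0.015,0.015,0,0,0,0],[0,0.015,-0.8,0,0,0,0],[0,0.015,-0.8,0,0,0,0],[-0.5,0,-1,0,0,0,0],[-0.5,0,-1,0,0,0,0]]'
python3 - <<'E'
from h import *
c=cap("wrist"); show(c,"w16.png"); import pickle; pickle.dump(c,open("w16.pkl","wb"))
X=cloud(c)
m=((X[:,:,2]>34)&(X[:,:,2]<50)&(X[:,:,0]>560)&(X[:,:,0]<640)).astype(np.uint8);m[250:]=0
k,l,st,ce=cv2.connectedComponentsWithStats(m);i=1+st[1:,4].argmax();P=X[l==i];print(st[i],P.mean(0),np.percentile(P[:,2],[5,50,95]),"tilt fit",np.linalg.lstsq(np.c_[P[:,:2]-P[:,:2].mean(0),np.ones(len(P))],P[:,2],rcond=None)[0])
E
python3 go.py 421 -288 80 4.2
```

```text
t: 39.02
position: [556.2, 28.6, 106.3]
tool_rot: [-0.0, 0.999, 0.037, -0.0]
force: [-0.2, 1.0, -0.1]
gripper_width: 1.001
[ 234  113   93   92 6667] [600.17483227  29.63141137  39.38249337] [36.5461635  39.7079231  41.04707248] tilt fit [-6.06906772e-03  2.77730171e-04  3.93824934e+01]
t 39.08 pos [557.4  28.4 105.9] F [ 0.3  0.4 -0.2] w 1.003 q6 1.34
shift [-1.99   3.82   0.324] turn [ 0. -0. -0.]
```

View pics/w16.png

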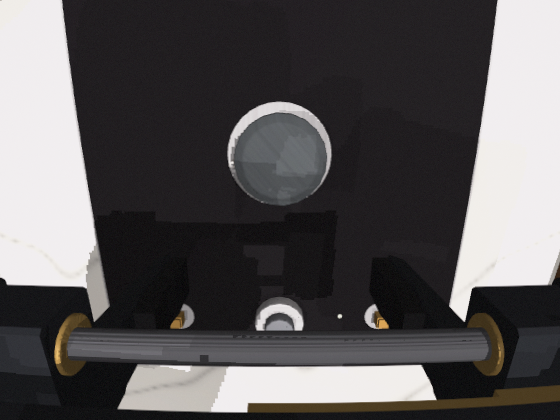

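Cap is seated, top level at 39.7 (40 expected). Now the knobs, starting with another look at the board.

```bash
python3 -m pendant '[[-0.4,0.9,-0.3,0,0,0,0],[-0.4,0.9,-0.3,0,0,0,0]]' >/dev/null&& python3 -m pendant '[[-0.4,0.9,-0.3,0,0,0,0],[-0.4,0.9,-0.3,0,0,0,0]]' >/dev/null&& python3 -m pendant '[[-0.5,0.9,-0.2,0,0,0,0],[-0.5,0.9,-0.2,0,0,0,0]]' >/dev/null&& python3 -m pendant '[[-0.5,0.9,0,0,0,0,0],[-0.5,0.9,0,0,0,0,0]]' >/dev/null&&python3 -m pendant '[[-0.5,0.84,0,0,0,0,0],[-0.5,0.84,0,0,0,0,0],[-0.5,0.84,0,0,0,0,0],[-0.5,0.84,0,0,0,0,0]]'
python3 - <<'E'
from h import *
c=cap("wrist"); show(c,"w17.png"); import pickle; pickle.dump(c,open("w17.pkl","wb"))
E
python3 board.py w17.pkl; python3 go.py 421 -288 80 47.7
```

```text
t: 40.58
position: [401.1, -338.0, 169.7]
tool_rot: [-0.0, 0.999, 0.037, -0.0]
force: [0.2, -0.2, -0.4]
gripper_width: 0.999
blob [366.  50.] 2472 ztop 45.0
  bar centre 523.3 -398.6 size 14.9 41.4 axis deg 158.1
  black line mean rel [3.7 0.5] 133
blob [211. 201.] 1722 ztop 44.9
  bar centre 391.0 -279.7 size 39.0 15.4 axis deg 48.3
  black line mean rel [5.9 3.4] 98
t 40.62 pos [ 401.1 -338.   169.9] F [-1.1 -0.2  0.1] w 0.997 q6 0.57
shift [ 0.295 -0.603  1.124] turn [-1.000e-04 -1.000e-04 -2.411e-01]
```

View pics/w17.png

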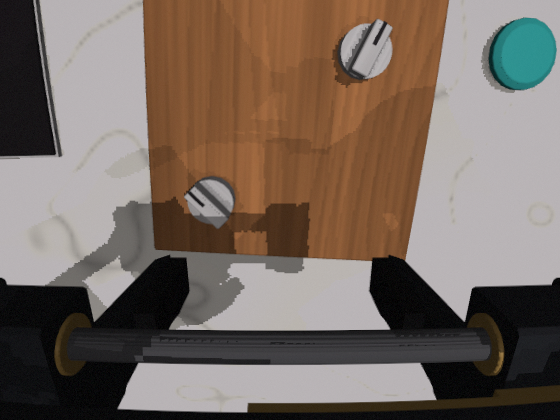

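Knob K1 has been knocked to (391,−280); yaw 48.3°. The other knob is at (523.3,−398.6), yaw −21.9°. I'll pick up K1 first.

```bash
python3 go.py 391 -279.7 80 48.3;  python3 -m pendant '[[-0.07,-0.74,0.8,0,0,-0.244,0],[-0.07,-0.74,0.8,0,0,-0.244,0],[-0.07,-0.74,0.8,0,0,-0.244,0],[-0.07,-0.74,0.8,0,0,-0.244,0],[-0.07,-0.74,0.8,0,0,-0.244,0],[-0.07,-0.74,0.8,0,0,-0.244,0]]'; python3 go.py 391 -279.7 28.3 48.3
python3 - <<'E'
from h import *
c=cap("wrist"); show(c,"w18.png"); import pickle; pickle.dump(c,open("w18.pkl","wb"))
E
python3 board.py w18.pkl
```

```text
t 40.62 pos [ 401.1 -338.   169.9] F [-1.1 -0.2  0.1] w 0.997 q6 0.57
shift [-0.071 -0.735  1.124] turn [-1.000e-04 -1.000e-04 -2.444e-01]
t: 41.38
position: [390.7, -280.2, 106.1]
tool_rot: [0.0, 0.914, 0.407, 0.0]
force: [0.2, -0.4, -0.3]
gripper_width: 0.998
t 41.38 pos [ 390.7 -280.2  106.1] F [ 0.2 -0.4 -0.3] w 0.998 q6 -0.14
shift [ 0.007 -0.001  0.972] turn [ 0.0001 -0.     -0.0017]
blob [275. 216.] 2891 ztop 44.9
  bar centre 390.5 -277.3 size 40.8 13.3 axis deg 48.3
  black line mean rel [8.9 9.3] 144
blob [523. 214.] 2939 ztop 44.8
  bar centre 520.5 -395.5 size 17.4 38.0 axis deg 157.5
  black line mean rel [0.5 3.7] 266
```

View pics/w18.png

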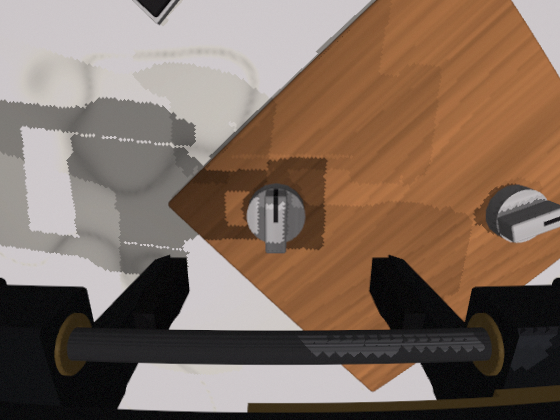

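```bash
python3 -m pendant '[[0,-0.02,0.5,0,0,0,0],[0,-0.02,0.85,0,0,0,0],[0,-0.02,0.97,0,0,0,0],[0,-0.02,0.97,0,0,0,0],[0,-0.02,0.97,0,0,0,255],[0,-0.02,0.97,0,0,0,255],[0,-0.02,0.97,0,0,0,255],[0,-0.02,0.97,0,0,0,255],[0,-0.02,0.97,0,0,0,255],[0,-0.02,0.97,0,0,0,255]]' 20; python3 -m pendant '[[0,0,0,0,0,0,255],[0,0,0,0,0,0,255],[0,0,0,0,0,0,255]]'; python3 go.py 391 -279.7 28.3 48.3
```

```text
t: 42.68
position: [389.2, -279.6, 28.4]
tool_rot: [-0.0, 0.913, 0.408, -0.0]
force: [-0.2, 0.3, -0.5]
gripper_width: 0.346
t: 43.05
position: [389.2, -279.5, 28.3]
tool_rot: [-0.0, 0.913, 0.408, -0.0]
force: [0.3, 0.1, 0.0]
gripper_width: 0.159
t 43.05 pos [ 389.2 -279.5   28.3] F [0.3 0.1 0. ] w 0.159 q6 -0.14
shift [0.014 0.019 0.   ] turn [-0.0001 -0.     -0.0009]
```

```bash
python3 -m pendant '[[0,0,0,0,0,0,200],[0,0,0,0,0,0,120],[0,0,0,0,0,0,60],[0,0,-0.9,0,0,0,0],[0,0,-1,0,0,0,0]]'>/dev/null; python3 -m pendant '[[0,0,-1,0,0,0,0],[0,0,-1,0,0,0,0]]'>/dev/null;python3 -m pendant '[[0,0,-0.6,0,0,0,0],[0,0,-0.6,0,0,0,0],[0,0,-0.6,0,0,0,0],[0,0,-0.6,0,0,0,0]]'
python3 - <<'E'
from h import *
c=cap("wrist"); show(c,"w19.png"); import pickle; pickle.dump(c,open("w19.pkl","wb"))
E
python3 board.py w19.pkl; python3 go.py 389.2 -279.5 28.3 48.3
```

```text
t: 44.42
position: [388.9, -279.2, 235.2]
tool_rot: [-0.001, 0.913, 0.408, -0.0]
force: [-0.2, -0.6, -1.0]
gripper_width: 1.001
blob [544.  12.] 781 ztop 56.5
  bar centre 687.3 -325.0 size 8.4 29.3 axis deg 93.6
  black line mean rel [0.2 0.6] 178
blob [279. 177.] 1209 ztop 45.1
  bar centre 390.8 -278.3 size 39.2 13.3 axis deg 48.2
  black line mean rel [7.6 8.5] 40
blob [446. 177.] 1362 ztop 45.1
  bar centre 523.3 -397.8 size 15.8 42.5 axis deg 158.8
  black line mean rel [0.5 3. ] 113
t 44.48 pos [ 388.9 -279.3  235.3] F [-0.3 -0.6  0.2] w 1.002 q6 -0.14
shift [-1.000e-03  1.000e-02  2.588e+00] turn [-0.0007 -0.0001 -0.0009]
```

View pics/w19.png

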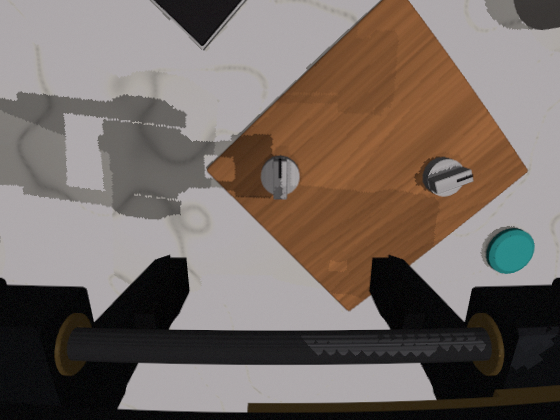

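```bash
python3 -m pendant '[[0.02,0,1,0,0,0,0],[0.02,0,1,0,0,0,0]]'>/dev/null; python3 -m pendant '[[0,0,1,0,0,0,0],[0,0,1,0,0,0,0],[0,0,1,0,0,0,0]]'; python3 go.py 390.2 -278.4 28.3 48.3
```

```text
t: 45.1
position: [389.7, -277.7, 74.9]
tool_rot: [-0.002, 0.913, 0.408, -0.001]
force: [0.1, 0.4, -0.4]
gripper_width: 1.003
t 45.1 pos [ 389.7 -277.7   74.9] F [ 0.1  0.4 -0.4] w 1.003 q6 -0.14
shift [-0.002  0.012  0.583] turn [-0.0012 -0.0002 -0.0009]
```

```bash
python3 -m pendant '[[0,0,0.45,0,0,0,100],[0,0,0.58,0,0,0,100],[0,0,0.585,0,0,0,160],[0,0,0.585,0,0,0,255],[0,0,0.585,0,0,0,255],[0,0,0.585,0,0,0,255],[0,0,0.585,0,0,0,255],[0,0,0.585,0,0,0,255]]' 30; python3 go.py 390.2 -278.4 28.3 48.3
```

```text
t: 46.1
position: [390.3, -278.4, 29.7]
tool_rot: [0.0, 0.913, 0.408, 0.0]
force: [-0.2, 0.5, 1.9]
gripper_width: 0.159
t 46.1 pos [ 390.3 -278.4   29.7] F [-0.2  0.5  1.9] w 0.159 q6 -0.14
shift [-0.001 -0.001  0.017] turn [ 0.0001  0.     -0.0009]
```

```bash
python3 -m pendant '[[0,0,-0.9,0,0,0,255],[0,0,-0.9,0,0,0,255],[0,0,-0.9,0,0,0,255]]'; python3 go.py 469.5 -64.3 70 4.2; python3 -m pendant '[[1,-0.8,0,0,0,0.245,255],[1,-0.8,0,0,0,0.245,255],[1,-0.8,0,0,0,0.245,255],[1,-0.8,0,0,0,0.245,255],[1,-0.8,0,0,0,0.245,255],[1,-0.8,0,0,0,0.245,255]]'; python3 go.py 469.5 -64.3 90 4.21
```

```text
t: 46.48
position: [390.2, -278.3, 101.6]
tool_rot: [0.0, 0.913, 0.408, 0.0]
force: [0.1, -0.5, -0.6]
gripper_width: 0.158
t 46.48 pos [ 390.2 -278.3  101.6] F [ 0.1 -0.5 -0.6] w 0.158 q6 -0.14
shift [ 2.654 -1.048  0.393] turn [ 2.000e-04 -1.000e-04  2.441e-01]
t: 47.22
position: [395.7, -175.9, 100.8]
tool_rot: [-0.001, 0.999, 0.037, -0.001]
force: [-0.6, 0.4, -0.4]
gripper_width: 0.154
t 47.23 pos [ 395.7 -175.9  100.8] F [-0.6  0.4 -0.4] w 0.154 q6 0.8
shift [ 1.022 -1.324  0.136] turn [-0.0003  0.0004 -0.0001]
```

```bash
python3 -m pendant '[[1,-1,0,0,0,0,255],[1,-1,0,0,0,0,255]]'>/dev/null; python3 -m pendant '[[0.02,-0.32,0,0,0,0,255],[0.02,-0.32,0,0,0,0,255],[0.02,-0.32,0,0,0,0,255],[0.02,-0.32,0,0,0,0,255],[0.02,-0.32,0,0,0,0,255]]'; python3 go.py 469.5 -64.3 40 4.21;python3 - <<'E'
from h import *
c=cap("wrist"); show(c,"w20.png"); import pickle; pickle.dump(c,open("w20.pkl","wb"))
E
```

```text
t: 48.1
position: [469.9, -65.7, 101.6]
tool_rot: [0.0, 0.999, 0.035, 0.0]
force: [0.1, 0.0, -0.3]
gripper_width: 0.156
t 48.1 pos [469.9 -65.7 101.6] F [ 0.1  0.  -0.3] w 0.156 q6 1.11
shift [-0.004 -0.018  0.769] turn [ 0.     -0.     -0.0013]
```

View pics/w20.png

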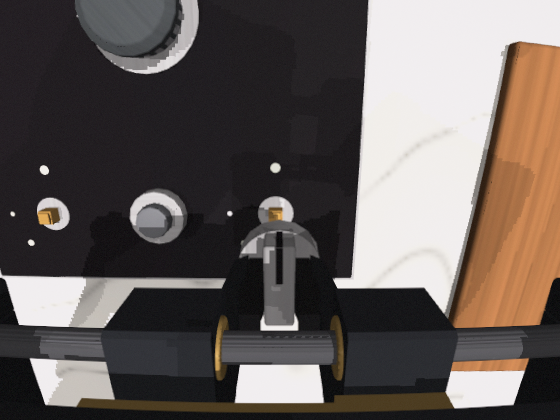

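```bash
python3 - <<'E'
from dots import *
import pickle
c=pickle.load(open("w20.pkl","rb"))
for w in ((215,155,290,185),(30,160,60,180),(220,205,236,220)):
    for p,s in blobs(c,w): print(p.round(1),s,onz(c,p,8)[0].round(2))
E
python3 -m pendant '[[-0.004,-0.018,0.4,0,0,-0.0013,255],[-0.004,-0.018,0.7,0,0,-0.0013,255],[-0.004,-0.018,0.75,0,0,-0.0013,255],[-0.004,-0.018,0.75,0,0,-0.0013,255],[-0.004,-0.018,0.75,0,0,-0.0013,255]]'; python3 go.py 469.5 -64.3 40 4.21
```

```text
[275.  167.4] 81 [503.27 -62.14   8.  ]
[ 43.9 169.6] 70 [490.96 107.58   8.  ]
[229.3 213. ] 24 [466.92 -30.64   8.  ]
t: 48.78
position: [470.0, -63.8, 42.4]
tool_rot: [0.0, 0.999, 0.037, 0.001]
force: [0.3, 0.8, -0.5]
gripper_width: 0.151
t 48.77 pos [470.  -63.8  42.4] F [ 0.3  0.8 -0.5] w 0.151 q6 1.11
shift [-0.007  0.006  0.03 ] turn [ 0.0002 -0.0005  0.0003]
```

Run:
```python
from h import *
import pickle
c=pickle.load(open("w20.pkl","rb"));X=cloud(c)
m=(abs(X[:,:,2]-116)<3).astype(np.uint8);m[:,:240]=0;m[:,320:]=0;m[:220]=0;m[327:]=0
k,l,st,ce=cv2.connectedComponentsWithStats(m);i=1+st[1:,4].argmax();print(st[i],np.median(X[l==i][:,2]))
v,u=np.nonzero(l==i);print(cv2.minAreaRect(onz(c,np.c_[u,v],116)[:,:2].astype(np.float32)))
print(onz(c,[(279.5,232),(279.5,284),(264,300),(295,300),(267,232),(291,232)],116).round(2))
```

```text
[ 240  242   80   84 2896] 115.92741743198768
((472.32135009765625, -64.30120849609375), (32.644283294677734, 41.60592269897461), 71.09590911865234)
[[497.08 -65.57 116.  ]
 [472.72 -67.28 116.  ]
 [464.15 -60.97 116.  ]
 [465.11 -74.73 116.  ]
 [496.72 -60.41 116.  ]
 [497.41 -70.31 116.  ]]
```

```bash
python3 -m pendant '[[-0.008,0,0.03,0,0,0,255],[-0.008,0,0.06,0,0,0,255],[-0.008,0,0.08,0,0,0,255],[-0.008,0,0.08,0,0,0,255]]' 40; python3 -m pendant '[[0,0,0.02,0,0,0,255],[0,0,0.04,0,0,0,255],[0,0,0.04,0,0,0,255]]'; python3 go.py 469.2 -63.8 26 4.21
```

```text
t: 49.28
position: [468.8, -63.6, 35.0]
tool_rot: [-0.0, 0.999, 0.037, -0.0]
force: [0.7, 0.5, -0.4]
gripper_width: 0.153
t: 49.65
position: [468.8, -63.6, 31.8]
tool_rot: [-0.0, 0.999, 0.037, -0.0]
force: [1.1, 0.3, -0.8]
gripper_width: 0.154
t 49.65 pos [468.8 -63.6  31.8] F [ 1.1  0.3 -0.8] w 0.154 q6 1.11
shift [0.004 0.003 0.073] turn [-0.      0.0001  0.0003]
```

The knob is already 6 mm down the spindle with no force. Pushing home.

```bash
python3 -m pendant '[[0,0,0.03,0,0,0,255],[0,0,0.06,0,0,0,255],[0,0,0.08,0,0,0,255],[0,0,0.1,0,0,0,255],[0,0,0.1,0,0,0,255]]'; python3 go.py 469.2 -63.8 26 4.21
```

```text
t: 50.28
position: [468.9, -63.6, 25.6]
tool_rot: [0.0, 0.999, 0.037, 0.001]
force: [-6.2, 0.7, 23.3]
gripper_width: 0.155
t 50.27 pos [468.9 -63.6  25.6] F [-6.2  0.7 23.3] w 0.155 q6 1.11
shift [ 0.003  0.003 -0.005] turn [ 0.0002 -0.0003  0.0004]
```

```bash
python3 -m pendant '[[0,0,-0.04,0,0,0,220],[0,0,-0.04,0,0,0,150],[0,0,-0.04,0,0,0,80],[0,0,-0.04,0,0,0,40],[0,0,-0.9,0,0,0,0],[0,0,-1,0,0,0,0],[0,0,-1,0,0,0,0]]' 20; python3 go.py 523.3 -398.2 150 -21.7
python3 - <<'E'
from h import *
c=cap("wrist"); show(c,"w21.png"); import pickle; pickle.dump(c,open("w21.pkl","wb"))
E
```

```text
t: 51.15
position: [469.3, -63.7, 104.6]
tool_rot: [0.0, 0.999, 0.037, 0.001]
force: [0.4, -0.5, -0.9]
gripper_width: 0.814
t 51.15 pos [469.3 -63.7 104.6] F [ 0.4 -0.5 -0.9] w 0.814 q6 1.11
shift [ 0.364  4.22  -0.563] turn [ 0.0002 -0.0007  0.1443]
```

View pics/w21.png

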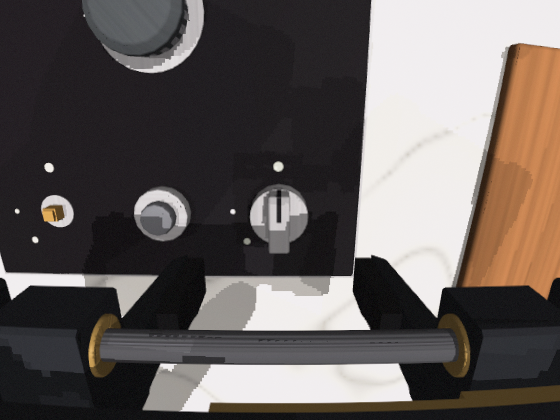

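```bash
python3 -m pendant '[[0.05,1,-0.5,0,0,0,0],[0.05,1,-0.5,0,0,0,0]]' >/dev/null&& python3 -m pendant '[[0.05,1,-0.3,0,0,0,0],[0.05,1,-0.3,0,0,0,0]]' >/dev/null&& python3 -m pendant '[[0.1,1,-0.3,0,0,0,0],[0.1,1,-0.3,0,0,0,0]]' >/dev/null&& python3 -m pendant '[[0.16,1,0,0,0,0.144,0],[0.16,1,0,0,0,0.144,0],[0.16,1,0,0,0,0.144,0],[0.16,1,0,0,0,0.144,0],[0.16,1,0,0,0,0.144,0]]'; python3 go.py 523.3 -398.2 190 -21.7;python3 - <<'E'
from h import *
c=cap("wrist"); show(c,"w22.png"); import pickle; pickle.dump(c,open("w22.pkl","wb"))
E
python3 board.py w22.pkl
```

```text
t: 52.58
position: [521.5, -379.9, 191.2]
tool_rot: [-0.0, 0.982, -0.187, -0.001]
force: [0.7, 0.1, 0.2]
gripper_width: 1.0
t 52.58 pos [ 521.5 -379.9  191.2] F [0.7 0.1 0.2] w 1.0 q6 1.13
shift [0.105 0.204 0.015] turn [-0.0002  0.0004  0.0009]
blob [79. 11.] 600 ztop 59.1
  bar centre 719.2 -287.2 size 23.9 5.9 axis deg 5.9
  black line mean rel [nan nan] 0
blob [143.  23.] 1068 ztop 58.9
  bar centre 691.7 -327.1 size 12.1 51.3 axis deg 101.6
  black line mean rel [-0.2 -5.8] 258
blob [295. 180.] 1575 ztop 44.9
  bar centre 524.6 -399.3 size 13.8 39.0 axis deg 157.5
  black line mean rel [ 9.5 -3.8] 66board.py:17: RuntimeWarning: Mean of empty slice.
  g=c["img"].max(2);W2=W[g[v,u]<70];print("  black line mean rel",(W2.mean(0)-[cx,cy]).round(1),len(W2))
  ret = um.true_divide(
```

View pics/w22.png

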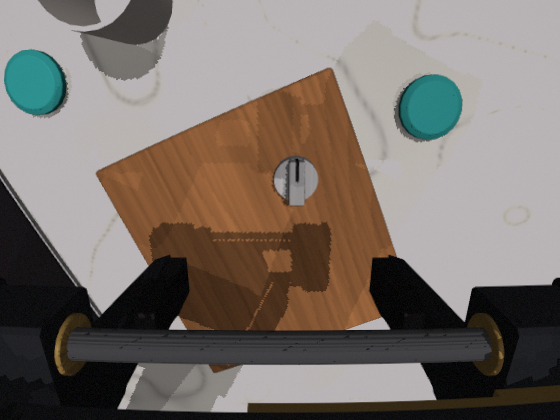

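```bash
python3 go.py 524.7 -398.3 100 -22.4; python3 -m pendant '[[0.125,0.2,0.7,0,0,0.005,0],[0.125,0.2,0.98,0,0,0.005,0],[0.125,0.2,1,0,0,0.005,0],[0.125,0.2,1,0,0,0.005,0]]'; python3 go.py 524.7 -398.3 29.5 -22.4
```

```text
t 52.62 pos [ 521.5 -380.   191.5] F [-0.3  0.   0.4] w 0.998 q6 1.13
shift [0.122 0.199 1.144] turn [-0.0001  0.0003  0.0047]
t: 53.12
position: [525.3, -399.2, 113.2]
tool_rot: [0.001, 0.981, -0.195, 0.001]
force: [0.1, -0.2, 0.8]
gripper_width: 0.999
t 53.12 pos [ 525.3 -399.2  113.2] F [ 0.1 -0.2  0.8] w 0.999 q6 1.13
shift [-0.013 -0.009  1.046] turn [ 0.0002 -0.0005 -0.0006]
```

```bash
python3 -m pendant '[[-0.01,-0.01,0.5,0,0,0,0],[-0.01,-0.01,0.9,0,0,0,60],[-0.01,-0.01,0.95,0,0,0,100],[-0.01,-0.01,0.95,0,0,0,120]]'; python3 go.py 524.7 -398.3 29.5 -22.4
```

```text
t: 53.62
position: [525.1, -398.7, 37.7]
tool_rot: [0.001, 0.981, -0.195, 0.001]
force: [0.1, 0.2, -0.1]
gripper_width: 0.685
t 53.62 pos [ 525.1 -398.7   37.7] F [ 0.1  0.2 -0.1] w 0.685 q6 1.14
shift [-0.006 -0.003  0.103] turn [ 0.0004 -0.0008 -0.0008]
```

```bash
python3 -m pendant '[[-0.005,0,0.1,0,0,-0.001,160],[-0.005,0,0.1,0,0,-0.001,200],[-0.005,0,0.1,0,0,-0.001,255],[-0.005,0,0.1,0,0,-0.001,255],[-0.005,0,0.1,0,0,-0.001,255],[-0.005,0,0.1,0,0,-0.001,255]]' 40; python3 go.py 457 105.8 90 4.21; python3 -m pendant '[[0,0,-0.9,0,0,0,255],[0,0,-0.9,0,0,0,255],[0,0,-0.9,0,0,0,255]]'; python3 go.py 457 105.8 90 4.21
```

```text
t: 54.38
position: [524.1, -398.0, 28.1]
tool_rot: [0.0, 0.981, -0.194, 0.0]
force: [-0.3, -0.1, 1.1]
gripper_width: 0.153
t 54.38 pos [ 524.1 -398.    28.1] F [-0.3 -0.1  1.1] w 0.153 q6 1.13
shift [-3.172 -5.504 -0.775] turn [ 1.000e-04 -1.000e-04 -1.477e-01]
t: 54.75
position: [524.0, -397.9, 100.2]
tool_rot: [0.0, 0.981, -0.194, 0.0]
force: [0.1, 0.0, -0.3]
gripper_width: 0.153
t 54.75 pos [ 524.  -397.9  100.2] F [ 0.1  0.  -0.3] w 0.153 q6 1.13
shift [-3.171 -5.504  0.123] turn [ 1.000e-04 -2.000e-04 -1.477e-01]
```

```bash
python3 -m pendant '[[-0.6,-1,0,0,0,-0.148,255],[-0.6,-1,0,0,0,-0.148,255],[-0.6,-1,0,0,0,-0.148,255],[-0.6,-1,0,0,0,-0.148,255]]' >/dev/null; python3 go.py 456.4 106 90 4.21
```

```text
t 55.25 pos [ 509.6 -305.1   98.5] F [ 0.2 -0.  -0.2] w 0.153 q6 0.76
shift [-0.284 -5.174  0.117] turn [-0.0006  0.0006  0.0001]
```

```bash
python3 -m pendant '[[0,-1,0,0,0,0,255],[0,-1,0,0,0,0,255]]' >/dev/null&& python3 -m pendant '[[-0.05,-1,0,0,0,0,255],[-0.05,-1,0,0,0,0,255]]' >/dev/null&&python3 -m pendant '[[-0.05,-1,0,0,0,0,255],[-0.05,-1,0,0,0,0,255]]'>/dev/null&&python3 -m pendant '[[-0.1,-1,0,0,0,0,255],[-0.1,-1,0,0,0,0,255]]' >/dev/null&&python3 -m pendant '[[-0.08,-1,0,0,0,0,255],[-0.08,-1,0,0,0,0,255],[-0.08,-1,0,0,0,0,255],[-0.08,-1,0,0,0,0,255]]'; python3 go.py 456.4 106 42 4.21
```

```text
t: 56.75
position: [458.8, 90.2, 99.9]
tool_rot: [0.0, 0.999, 0.037, 0.0]
force: [0.3, -0.5, -0.3]
gripper_width: 0.154
t 56.75 pos [458.8  90.2  99.9] F [ 0.3 -0.5 -0.3] w 0.154 q6 1.44
shift [-0.016 -0.199  0.723] turn [ 0.0001 -0.0001 -0.0001]
```

```bash
python3 -m pendant '[[-0.015,-0.2,0.4,0,0,0,255],[-0.015,-0.2,0.68,0,0,0,255],[-0.015,-0.2,0.72,0,0,0,255],[-0.015,-0.2,0.72,0,0,0,255],[-0.015,-0.2,0.72,0,0,0,255]]'; python3 go.py 456.4 106 38 4.21;python3 - <<'E'
from h import *
c=cap("wrist"); show(c,"w23.png")
E
```

```text
t: 57.38
position: [456.2, 107.0, 43.1]
tool_rot: [0.0, 0.999, 0.037, 0.001]
force: [-0.3, -0.2, -0.3]
gripper_width: 0.158
t 57.38 pos [456.2 107.   43.1] F [-0.3 -0.2 -0.3] w 0.158 q6 1.47
shift [0.001 0.012 0.064] turn [ 0.0001 -0.0005  0.0001]
```

View pics/w23.png

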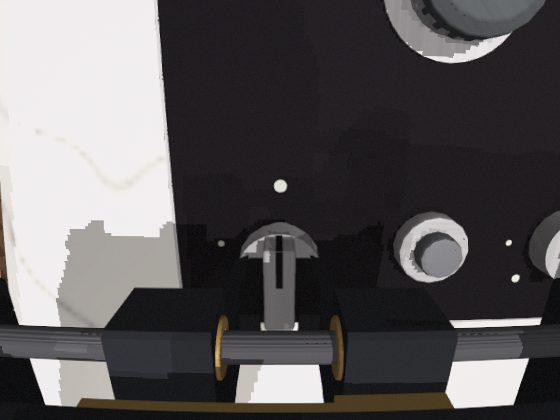

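```bash
python3 -m pendant '[[0,0.012,0.05,0,0,0,255],[0,0.012,0.1,0,0,0,255],[0,0.012,0.12,0,0,0,255],[0,0.012,0.12,0,0,0,255]]' 40; python3 -m pendant '[[0,0,0.02,0,0,0,255],[0,0,0.04,0,0,0,255],[0,0,0.04,0,0,0,255]]'; python3 go.py 456.4 106 24.1 4.21
```

```text
t: 57.92
position: [456.1, 106.4, 33.3]
tool_rot: [0.0, 0.999, 0.037, 0.001]
force: [-1.3, -0.6, 8.9]
gripper_width: 0.159
t: 58.3
position: [456.8, 106.4, 29.6]
tool_rot: [0.0, 0.999, 0.037, 0.001]
force: [5.6, 0.8, 0.9]
gripper_width: 0.16
t 58.3 pos [456.8 106.4  29.6] F [5.6 0.8 0.9] w 0.16 q6 1.47
shift [-0.006  0.005  0.069] turn [ 0.0001 -0.0008  0.0003]
```

```bash
python3 -m pendant '[[0.006,0,0.03,0,0,0,255],[0.006,0,0.06,0,0,0,255],[0.006,0,0.08,0,0,0,255],[0.006,0,0.095,0,0,0,255],[0.006,0,0.095,0,0,0,255]]'; python3 go.py 456.4 106 24.1 4.21
```

```text
t: 58.92
position: [457.1, 106.4, 24.0]
tool_rot: [0.0, 0.999, 0.037, 0.002]
force: [-1.5, -0.2, 31.7]
gripper_width: 0.152
t 58.92 pos [457.1 106.4  24. ] F [-1.5 -0.2 31.7] w 0.152 q6 1.47
shift [-0.009  0.005 -0.002] turn [ 0.0002 -0.0012  0.0004]
```

Home at 24.0 (24.1 expected) with 32 N. Release and check both knobs and the burner before igniting.

```bash
python3 -m pendant '[[0,0,-0.04,0,0,0,220],[0,0,-0.04,0,0,0,150],[0,0,-0.04,0,0,0,80],[0,0,-0.04,0,0,0,40],[0,0,-0.9,0,0,0,0],[0,0,-1,0,0,0,0],[0,0,-1,0,0,0,0]]' 20;python3 -m pendant '[[0,1,-0.8,0,0,0,0],[0,1,-0.8,0,0,0,0],[0,1,-0.8,0,0,0,0],[0,1,-0.8,0,0,0,0]]'
python3 - <<'E'
from h import *
c=cap("wrist"); show(c,"w24.png"); import pickle; pickle.dump(c,open("w24.pkl","wb"))
X=cloud(c)
for n,s in (("L",(457,104.9)),("R",(469.5,-64.7))):
    t=(abs(X[:,:,2]-40)<5)&(np.hypot(X[:,:,0]-s[0],X[:,:,1]-s[1])<32);v,u=np.nonzero(t);print(n,np.percentile(X[t][:,2],[20,50,80,95]).round(1),cv2.minAreaRect(onz(c,np.c_[u,v],40)[:,:2].astype(np.float32)))
    t=(abs(X[:,:,2]-22)<3)&(np.hypot(X[:,:,0]-s[0],X[:,:,1]-s[1])<30);print(" skirt",np.median(X[t][:,2]),t.sum(), X[t].mean(0).round(1))
t=(X[:,:,2]>34)&(np.hypot(X[:,:,0]-598.8,X[:,:,1]-30)<35);print("cap",np.percentile(X[t][:,2],[5,50,95]),X[t].mean(0).round(1))
t=(abs(X[:,:,2]-30)<4)&(np.hypot(X[:,:,0]-463.2,X[:,:,1]-20)<14);print("button",np.median(X[t],0).round(1),X[t].min(0).round(1),X[t].max(0).round(1))
s=cap("side");show(s,"t24.png",(150,90,430,360),2.2);s=cap("scene");show(s,"s24.png",(160,140,440,340),2.8)
E
python3 go.py 463.2 20.1 50 4.21
```

```text
t: 59.8
position: [456.2, 106.5, 102.5]
tool_rot: [0.0, 0.999, 0.037, 0.001]
force: [0.2, 1.2, 0.2]
gripper_width: 0.817
t: 60.3
position: [461.3, 27.3, 164.4]
tool_rot: [-0.0, 0.999, 0.037, -0.001]
force: [0.6, -0.6, -0.4]
gripper_width: 1.001
L [39.2 39.9 40.5 41.1] ((457.8828125, 103.7645263671875), (39.58216094970703, 15.397900581359863), 4.575125217437744)
 skirt 22.10385848479052 774 [457.9 101.1  22.1]
R [39.2 40.  40.7 41.2] ((470.48284912109375, -63.83200454711914), (39.674503326416016, 14.74734878540039), 3.792250156402588)
 skirt 22.180071301394264 760 [470.6 -60.7  22.1]
cap [36.46362507 39.68435781 41.13772927] [591.9  29.1  39.4]
button [464.7  20.7  29.7] [452.6   9.   26.1] [475.7  32.1  31.8]
t 60.45 pos [461.5  27.6 164.8] F [-0.1 -0.2 -0.5] w 1.001 q6 1.3
shift [0.017 0.096 1.435] turn [-0.0002  0.0008  0.0007]
```

View pics/w24.png

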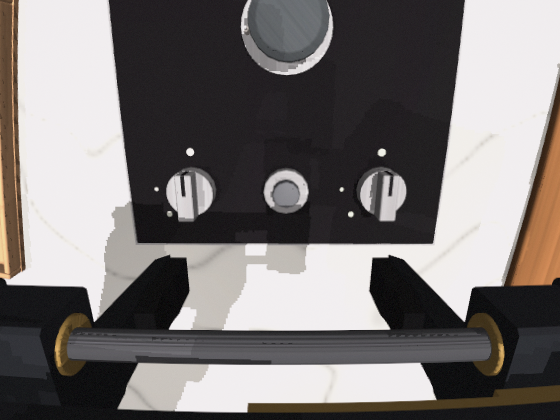

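View pics/t24.png

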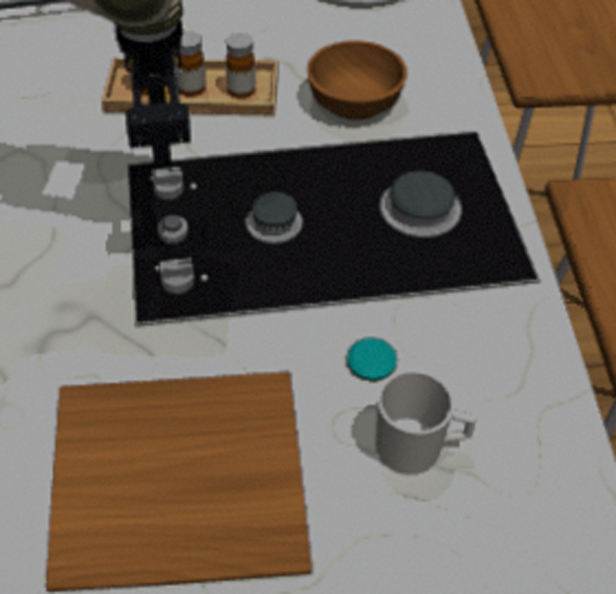

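View pics/s24.png

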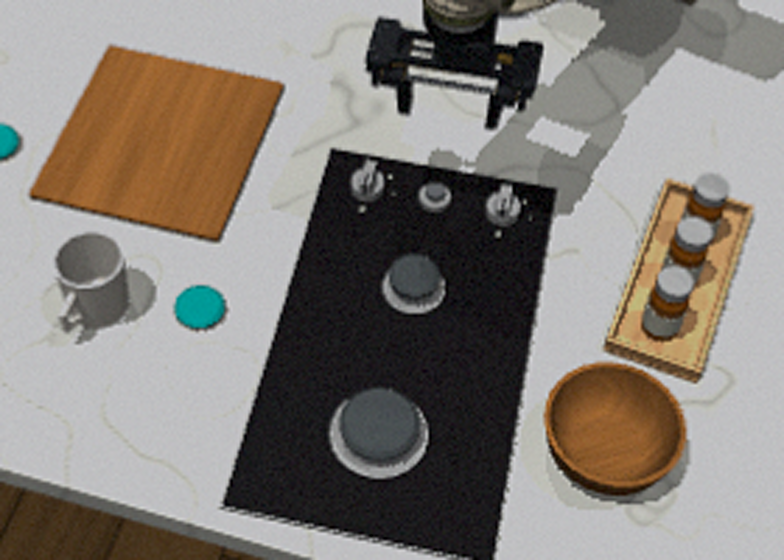

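Both knobs are home: tops at 40, skirts at 22, yaw 4.6° and 3.8° against the hob's 4.2°. Crown, cap and jars are in place. Next the igniter, with closed fingers.

```bash
python3 -m pendant '[[0.02,0.09,0.6,0,0,0,255],[0.02,0.09,0.98,0,0,0,255],[0.02,0.09,1,0,0,0,255],[0.02,0.09,1,0,0,0,255],[0.02,0.09,1,0,0,0,255],[0.02,0.09,1,0,0,0,255],[0.02,0.09,1,0,0,0,255],[0.02,0.09,1,0,0,0,255]]' 20; python3 go.py 463.3 20.8 36 4.21
```

```text
t: 61.45
position: [464.3, 19.6, 86.1]
tool_rot: [0.0, 0.999, 0.037, 0.0]
force: [0.3, 0.1, 0.9]
gripper_width: 0.117
t 61.45 pos [464.3  19.6  86.1] F [0.3 0.1 0.9] w 0.117 q6 1.28
shift [-0.011 -0.016  0.627] turn [ 0.     -0.0001  0.0003]
```

```bash
python3 -m pendant '[[-0.01,-0.015,0.4,0,0,0,255],[-0.01,-0.015,0.6,0,0,0,255],[-0.01,-0.015,0.62,0,0,0,255],[-0.01,-0.015,0.62,0,0,0,255]]'; python3 -m pendant '[[0,0,0.04,0,0,0,255],[0,0,0.08,0,0,0,255],[0,0,0.11,0,0,0,255],[0,0,0.11,0,0,0,255]]';python3 go.py 463.3 20.8 24 4.21
```

```text
t: 61.95
position: [463.6, 20.7, 36.8]
tool_rot: [0.0, 0.999, 0.037, 0.0]
force: [0.3, 0.5, -0.6]
gripper_width: 0.006
t: 62.45
position: [463.6, 20.7, 27.6]
tool_rot: [0.0, 0.999, 0.037, 0.0]
force: [1.5, -0.7, 3.1]
gripper_width: 0.004
t 62.45 pos [463.6  20.7  27.6] F [ 1.5 -0.7  3.1] w 0.004 q6 1.29
shift [-0.003 -0.001  0.046] turn [ 0.     -0.0002  0.0003]
```

```bash
python3 -m pendant '[[0,0,0.03,0,0,0,255],[0,0,0.05,0,0,0,255],[0,0,0.055,0,0,0,255],[0,0,0.055,0,0,0,255]]';python3 go.py 463.3 20.8 24 4.21
```

```text
t: 62.95
position: [463.6, 20.7, 24.2]
tool_rot: [0.0, 0.999, 0.037, 0.001]
force: [-3.5, 1.3, 18.6]
gripper_width: 0.001
t 62.95 pos [463.6  20.7  24.2] F [-3.5  1.3 18.6] w 0.001 q6 1.28
shift [-0.004 -0.001  0.002] turn [ 0.0002 -0.0004  0.0004]
```

Bottomed: z 24.2 with 19 N, well above the 5 N spring. A touch more, then release and retreat.

```bash
python3 -m pendant '[[0,0,0.006,0,0,0,255],[0,0,0.006,0,0,0,255],[0,0,0.006,0,0,0,255]]'; python3 -m pendant '[[0,0,-0.3,0,0,0,255],[0,0,-1,0,0,0,255],[0,0,-1,0,0,0,255]]';python3 -m pendant '[[-0.3,0,-1,0,0,0,200],[-0.3,0,-1,0,0,0,200],[-0.3,0,-1,0,0,0,200]]'
python3 - <<'E'
from h import *
c=cap("wrist"); show(c,"w25.png")
X=cloud(c)
for n,s in (("L",(457,104.9)),("R",(469.5,-64.7))):
    t=(abs(X[:,:,2]-40)<5)&(np.hypot(X[:,:,0]-s[0],X[:,:,1]-s[1])<32);v,u=np.nonzero(t);print(n,np.median(X[t][:,2]).round(1),cv2.minAreaRect(onz(c,np.c_[u,v],40)[:,:2].astype(np.float32)))
t=(X[:,:,2]>34)&(np.hypot(X[:,:,0]-598.8,X[:,:,1]-30)<35);print("cap",np.percentile(X[t][:,2],[5,50,95]),X[t].mean(0).round(1))
t=(abs(X[:,:,2]-30)<4)&(np.hypot(X[:,:,0]-463.2,X[:,:,1]-20)<10);print("button",np.median(X[t],0).round(1))
s=cap("scene");show(s,"s25.png",(160,140,440,340),2.8)
s=cap("side");show(s,"t25.png",(150,90,430,360),2.2)
E
```

```text
t: 63.32
position: [463.7, 20.7, 24.1]
tool_rot: [0.0, 0.999, 0.037, 0.001]
force: [-5.5, -0.5, 23.3]
gripper_width: 0.006
t: 63.7
position: [464.7, 20.5, 105.3]
tool_rot: [0.001, 0.999, 0.037, 0.003]
force: [-0.2, -0.0, -0.3]
gripper_width: 0.005
t: 64.08
position: [439.4, 19.0, 182.6]
tool_rot: [0.0, 0.999, 0.037, 0.001]
force: [-0.6, 0.4, 0.2]
gripper_width: 0.216
L 40.0 ((456.7858581542969, 103.95384216308594), (40.24463653564453, 15.209490776062012), 4.659297466278076)
R 40.0 ((470.19744873046875, -64.25828552246094), (40.07172775268555, 15.408183097839355), 4.393932819366455)
cap [35.98455769 39.40808892 41.03089102] [582.8  28.3  39. ]
button [463.5  20.1  30. ]
```

View pics/w25.png

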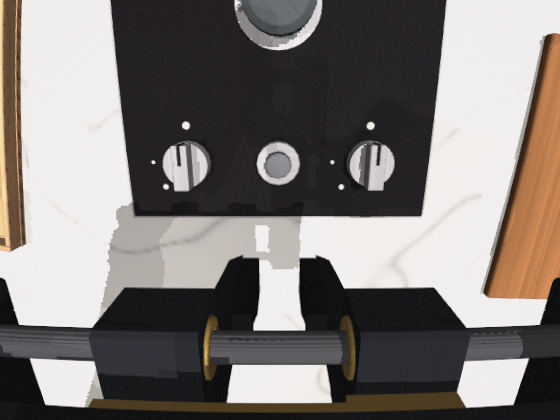

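View pics/t25.png

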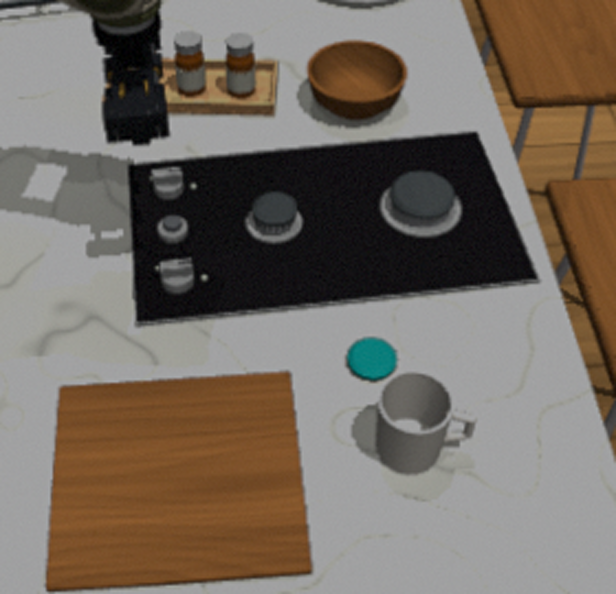

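The last views show everything in place, with the button back up at 30.0 mm. Handing in.

```bash
python3 -m pendant '[[0,0,0,0,0,0,200],[0,0,0,0,0,0,200]]'; python3 -c "
from rig import workorder; print(workorder.hand_in())"
```

```text
t: 64.47
position: [439.4, 19.0, 182.0]
tool_rot: [-0.0, 0.999, 0.037, -0.001]
force: [-0.7, -0.2, -0.4]
gripper_width: 0.214
the job is handed in; nothing more can be done
None
```

The job is done in the order asked and handed in at 64 s; the hand-in gave no verdict.

- **Jars:** Three jars were on the hob, and all three now stand upright in the tray.
- **Burner:** The crown is seated level on the front burner, with its top at 29.8 mm (30 expected). The cap sits in it, with its top at about 39.5 mm (40 expected).
- **Knobs:** Both knobs are fully home, tops at 40.0 mm. Their pointers are at the off marks: yaw 4.7° and 4.4° against the hob's 4.2°.
- **Igniter:** I pressed the button last, until it stopped at 24.1 mm with 23 N. It sprang back to 30.0 mm.
- **Left alone:** The bowl, the mug and the turquoise look-alikes show no change in the last pictures.

Three things did not go to plan:
- **Missed jar grip:** I lifted before the jaws had closed on the second jar. It stayed upright and I gripped it again.
- **Knocked knob:** One knob was knocked about 3 cm aside on the board before I reached it. I measured it again before picking it up.
- **Measurement differences:** The wrist camera and the gripper centre disagreed by about 1 mm. The side and scene cameras differed by about 6 mm in y, so I relied on the wrist camera. Both knobs still went on; the left one brushed the spindle step at about 9 N first.

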